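Light and magnifier over the blending bottle

TASK

Take the orange clip-on light off the top edge of the leaning recipe stand and clip it well down onto the middle of the top edge of the blue tab at the magnifier's side, its lamp on the lens side, and swing the stiff-jointed magnifier by its handle so that it stays with its lens centred above the open blue bottle on the black plate. The lens hangs lower than the tops of the two tall jars, so take it round them. Do not knock or shift the bottle or any of the things standing about.

Things in the scene. Friction and masses are not known exactly. Their poses are not given: they have to be found in the camera images.
- elbow (a point): point on the upright elbow axis of the magnifier's arm, 281 mm above the table. The level white upper arm (24 mm wide, 272 to 297 mm above the table) runs 260 mm from here to the upright shoulder axis, a fixed 22 mm post on a white foot 140 mm across. The shoulder too is stiff: about 2 N m moves it, it stays where left, and it has ample range for this job
- forearm (a joint): elbow hinge, upright axis, grows anticlockwise from above, range -2.1 to 0.5 rad; the forearm's direction (elbow to lens) is (2.25 rad + value) anticlockwise of the upper arm's (shoulder to elbow). White forearm, 24 mm wide, 254 to 272 mm above the table, 260 mm from elbow axis to lens centre, a drop rod to the rim 66 mm short of the lens centre. Stiff: about 1.2 N m moves it; stays where left
- magnifier: level round lens in a white rim, 120 mm outside diameter, 16 mm thick; origin at the lens centre, 190 mm above the table always; x points outward along the forearm (away from the elbow), z up. With tab, rod and handle foot it fits a circle of radius 80 mm at the heights of the jars
- handle: black round handle rod, 16 mm diameter, 86 mm long (blue 20 mm end cap in the last 6 mm), fixed to the outer side of the rim (58 mm from the lens centre along the magnifier's x) and leaning 25 degrees outward from vertical; origin at its foot, z along the rod up to its free end
- handle_grip (a point): point on the handle rod's axis to grip, 55 mm from its foot (81 mm out from the lens centre and 50 mm above it); axes as handle
- tab: blue flat tab fixed to the magnifier's rim on its -y side, leaning 25 degrees outward from vertical: 56 mm wide (its x), 6 mm thick (its y), 50 mm tall; origin at the middle of its free top edge, z up along the tab, y square to the tab towards the lens and upward
- bottle: open blue bottle to be looked at, 36 mm diameter, 100 mm tall, 150 g, standing upright on the black plate; origin at the centre of its underside
- bottle_mouth (a point): centre of the bottle's mouth, on its axis 100 mm above its underside
- plate: round black plate, 220 mm across, 12 mm high at the rim, fixed to the table; its floor, 6 mm up, carries the bottle; origin at the centre of its underside
- stand: recipe stand fixed to the table, wooden foot 130 x 110 x 12 mm; origin under the foot; z up
- board: the stand's wooden board, 120 mm wide (its x), 6 mm thick (its y), leaning 30 degrees from vertical; origin at the middle of its top edge, 125 mm above the table, z up along the board, y square to the board out of its upward-looking face
- clip: orange sprung clip like a clothes peg with a small lamp, 50 g, 22 mm wide, at first clipped on the board's top edge. Origin on its pivot pin, 10 mm above the clasped edge; x along the pin, z towards the tails, y to its lamp side. Flat jaws reach 32 mm below the pivot; tails reach 48 mm above it, spread 0.225 rad each side, about 38 mm over their outsides at 34 mm above the pivot
- lamp (a point): underside of the clip's lamp (28 mm diameter, 18 mm tall, beside the jaw on the clip's +y side), 30 mm along y and 32 mm towards the jaws from the pivot
- clip_jaw (a joint): opening of the clip: 0 when it clasps a 6 mm edge, -0.15 empty and shut, 0.45 fully open (stop): tails squeezed along y (about 8 N) to 23 mm over their outsides, then parallel, jaw tips 20 mm apart. clip then tips about its x by half this value, so the mid-plane between the jaws is the mid-plane between the tails. Let go, it springs shut
- tall_jar: amber jar with a black cap, 56 mm diameter, 200 mm tall, loose, taller than the underside of the magnifier (182 mm); origin under its centre
- white_jar: white jar with a blue cap, 56 mm diameter, 200 mm tall, loose, also taller than the magnifier's underside; origin under its centre
- oil_a: small blue oil bottle, brown cap, 28 mm diameter, 72 mm tall; origin under its centre
- oil_b: small blue oil bottle, green cap, 28 mm diameter, 72 mm tall; origin under its centre
- oil_c: small blue oil bottle, orange cap, 28 mm diameter, 72 mm tall; origin under its centre
- cream: dark blue cream jar, black lid, 60 mm diameter, 50 mm tall; origin under its centre
- beaker: clear beaker, 44 mm diameter, 55 mm tall; origin under its centre
Mind the look-alikes: they are no part of the job. What is shaped like the bottle but red or yellow is not meant. There is more than one size of the clip; the job needs the larger.

How it is judged:
By the outcome, as a careful person would: the job done as asked, in the order asked, and still so for the second after the job is handed in, with the robot touching nothing.
It also fails if it takes over 72 s, if anything falls off the work surface, if the arm or the gripper's body presses on something with over 40 N, if the wrist force passes 120 N, or if a joint passes its speed limit or range.

ROBOT

A 7-joint arm with a two-finger parallel gripper is mounted at the origin on the work surface. World frame = base frame: x ahead of the robot, y to its left, z up, the work surface at z = 0. Lengths are in m, angles in rad, forces in N, time in s.
With the tool pointing down it reaches from about 0.425 to 0.875 m from the base axis. Payload 9.9 kg.
Tool frame: the origin (TCP) lies at the very end of the fingers, on their centre line; the grasp point (between the pads) lies 19 mm behind it; z points along the fingers, y is the direction in which the jaws open and shut (so a half turn about z gives the same grasp; the last joint's range is limited). The gripper opens to 85 mm and grips with 20 to 120 N. Pads are 22 mm wide; open, the fingers measure 114 mm over their backs; the gripper's body (76 mm by 85 mm) begins 54 mm behind the grasp point. The pads swing forward as they close: fully open they stand 13 mm farther back than shut.
Start: joints at [-1.373, 0.576, 0.025, 1.437, -0.015, 1.129, -0.057], TCP at [0.188, 0.648, 0.231] pointing down, gripper open.
Joint ranges: [-2.76, 2.76], [-0.34, 2.15], [-1.52, 1.57], [0.19, 2.46], [-1.09, 4.23], [0.17, 1.99], [-2.82, 2.82]. Speed limits (rad/s): [2.22, 2.22, 3.01, 3.01, 3.14, 3.14, 3.14].

INTERFACE

Orientations are given as a rotation vector (axis times angle).
In Python, from plant import get_obs, capture, get_calibration, sign_off gives the robot as it stands.
- The arm moves only by the tool jog_arm, never from a script. Its argument "rows" is a list that holds one entry, the list of rows, each a list of 6 numbers: the shift along the tool's x, y, z as a fraction of full scale, then the turn, a rotation vector about the tool's x, y, z as a fraction of full scale. A call has 1 to 5 rows; each row is the pose to reach, as a shift and turn from the pose commanded when the call began, along the tool's axes at that moment, turning the shorter way round; what a row does not reach only later rows make up. Full scale, the value 1, is 500 mm for a shift and 360 degrees for a turn. A row lasts 1/12 s, in which the tool goes at most 41.7 mm and 7.16 degrees, less where a joint would pass 70% of its speed; a pose out of reach is approached as far as the arm can. A call with a number of a shift or a turn outside -1 to 1 is refused whole. A call with a gripper value outside its range is refused whole. "gripper" is the opening, from 0 (shut) to 1 (fully open), set as the call begins (left out, the last holds). The fingers move at their own pace and stop on an object; "squeeze" is the grip in N (left out, the last holds). Time passes only in rows, so rows that repeat a pose let the fingers close. It gives the time, the measured TCP pose, the force and the opening at its end, in the units of the state.
- get_obs(): the state, without advancing time (a new reading comes with each control period).
- capture(name): name is "side" or "top" or "wrist"; returns the picture (384x512x3 uint8, red, green, blue); there is no depth.
- get_calibration(name): a dict with "intrinsics" (3x3 intrinsics, pixels), "rvec" (rotation vector, rad) and "tvec" (3), from world to camera coordinates, as OpenCV has them. Camera axes: x right, y down, z forward; pixel columns grow to the right and rows downward; lengths in m; the calibration is good to about 2 mm. A picture is of the moment at which its call begins: read the wrist's pose just before it. get_calibration takes no time and is no camera call; for the wrist camera it gives the pose at the moment of the call.
- sign_off(): hands the job in, once; it reports no verdict.
The state is a dict: "clock": time; "joints": joint angles; "qvel": joint speeds; "effort": joint torques, N m; "position": TCP position; "tool_rot": TCP orientation; "wrist_force": force on the tool from outside, world axes, zero at the start; "moment": the same for the moment, N m; "finger_gap": finger opening in m.
Only numpy, scipy, OpenCV 4.12 (cv2) and the standard library are available. Lean on these libraries where they do the work, as an engineer would, in place of code of your own. Each camera call takes 0.05 s, during which the arm holds its last target. There are 200 camera calls.

## Working session

There is one attempt and no reset: what is moved stays moved. The work goes in short steps, Python scripts to look and compute and a tool call to move; the robot and the scene stay as the last step left them, time stands still between calls to the robot, and variables do not carry over. Pictures are saved under pics/ and viewed, about 8 in all and at most 12, crops included, and the job is handed in when it is done.

Besides the shell and the picture viewer there is one more tool, called after "Emit:" in YAML: its name, and indented under it one key for each argument. jog_arm: Moves the arm, as the interface text tells. Shift numbers are shares of 500 mm and turn numbers shares of 360 degrees, none past 1 either way. Its arguments: {"type":"object","properties":{"rows":{"type":"array","items":{"type":"array","items":{"type":"array","items":{"type":"number"}}}},"gripper":{"type":"number"},"squeeze":{"type":"number"}},"required":["rows"]}

```bash
ls; mkdir -p pics; python3 - <<'E'
from plant import *
import cv2
o=get_obs();print(o)
for n in ("side","top","wrist"):
    im=capture(n);cv2.imwrite(f"pics/{n}0.png",im[:,:,::-1]);c=get_calibration(n);print(n,c)
a=cv2.imread("pics/top0.png");cv2.imwrite("pics/top0b.png",cv2.resize(a,(800,600),interpolation=cv2.INTER_CUBIC))
a=cv2.imread("pics/side0.png");cv2.imwrite("pics/side0b.png",cv2.resize(a,(800,600),interpolation=cv2.INTER_CUBIC))
E
```

```text
pics
{'clock': 0.0, 'joints': array([-1.37281468,  0.5764995 ,  0.02482436,  1.43790935, -0.01499364,
        1.12899745, -0.05649727]), 'qvel': array([ 0.00173231, -0.00140593, -0.00036471, -0.00185797, -0.00095081,
       -0.00236659,  0.00178635]), 'effort': array([ 2.91749056e-04, -7.65749145e+01,  2.25035727e+00, -2.85966128e+01,
        1.51741749e-02,  1.25446924e-02,  2.31306933e-05]), 'position': array([0.18755515, 0.64794864, 0.23046366]), 'tool_rot': array([-4.41050223e-01, -3.11032627e+00,  2.54845484e-03]), 'wrist_force': array([0.48717484, 0.56380229, 0.20316248]), 'moment': array([ 0.00655181, -0.0353935 ,  0.01812695]), 'finger_gap': 0.08551820598621188}
side {'intrinsics': array([[429.48128762,   0.        , 258.66933652],
       [  0.        , 429.48128762, 191.13330163],
       [  0.        ,   0.        ,   1.        ]]), 'rvec': array([ 0.17212847, -2.67545588,  1.49009318]), 'tvec': array([0.56659836, 0.16411649, 1.25160402])}
top {'intrinsics': array([[401.99143359,   0.        , 252.281594  ],
       [  0.        , 401.99143359, 191.47987989],
       [  0.        ,   0.        ,   1.        ]]), 'rvec': array([ 2.17731104, -2.14397996,  0.11075822]), 'tvec': array([0.0249392 , 0.55747695, 1.54548903])}
wrist {'intrinsics': array([[280.89340453,   0.        , 253.06721751],
       [  0.        , 280.89340453, 192.09101593],
       [  0.        ,   0.        ,   1.        ]]), 'rvec': array([-2.29575223, -1.72504397, -0.27820152]), 'tvec': array([-0.67410528, -0.0409999 ,  0.38092741])}
```

View pics/top0b.png

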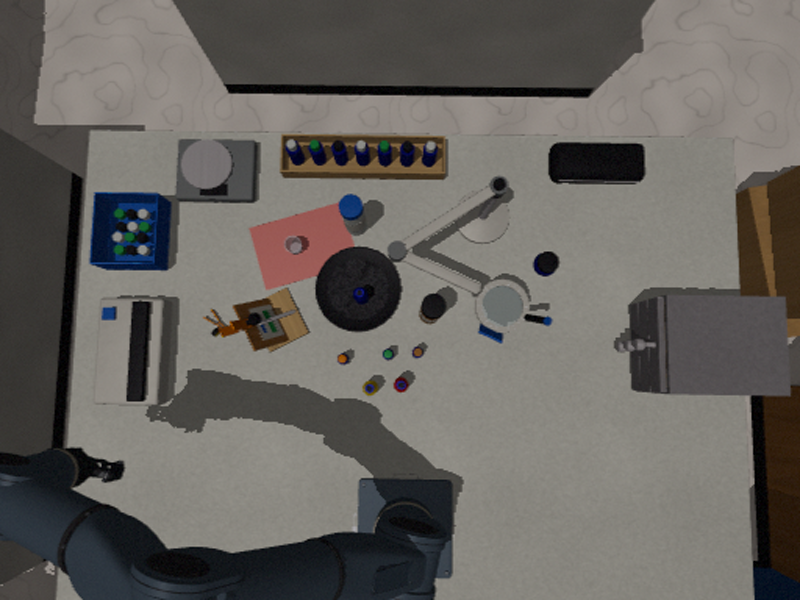

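View pics/side0b.png

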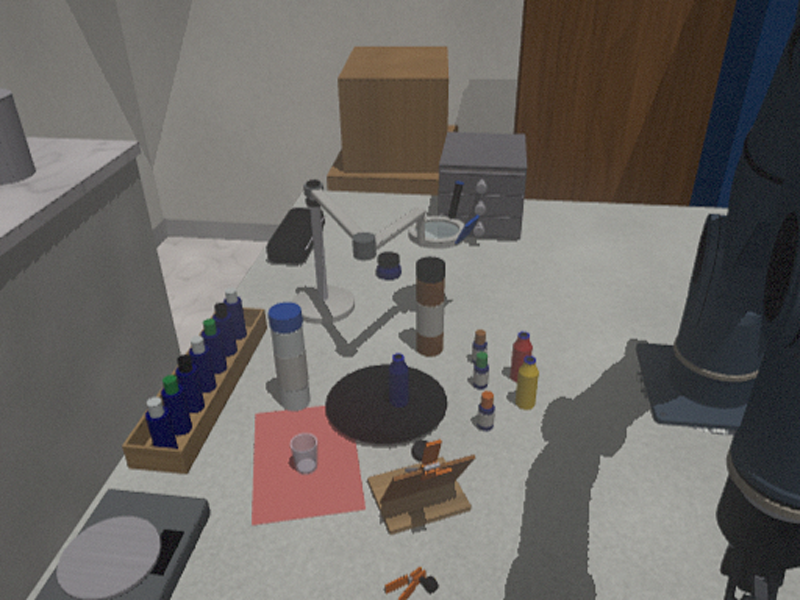

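The top view (800×600) shows the elbow cap at (397,250), shoulder at (499,185), lens at (502,303), blue tab at (490,333), handle cap at (547,321) and the bottle on the plate at about (362,294). The amber jar is at (432,307) and the white jar at (351,208).

There are two orange clips. In the side view one is on the board at (430,455), and one lies on the table at (410,582). The one on the stand edge fits the task. I'll enlarge both to confirm.

```bash
cat > h.py <<'E'
import numpy as np, cv2
from plant import *
def cal(n):
    c=get_calibration(n);R=cv2.Rodrigues(np.array(c['rvec']))[0];return np.array(c['intrinsics']),R,np.array(c['tvec'])
def ray(n,uv,c=None):
    K,R,t=c or cal(n);d=R.T@np.linalg.solve(K,np.r_[uv,1.]);return -R.T@t,d
def onz(n,uv,z,c=None):
    o,d=ray(n,uv,c);return o+d*(z-o[2])/d[2]
def tri(n1,u1,n2,u2,c1=None,c2=None):
    a,d=ray(n1,u1,c1);b,e=ray(n2,u2,c2);d/=np.linalg.norm(d);e/=np.linalg.norm(e)
    s=np.linalg.lstsq(np.c_[d,-e],b-a,rcond=None)[0];p=a+d*s[0];q=b+e*s[1];return (p+q)/2,np.linalg.norm(p-q)
def proj(n,P,c=None):
    K,R,t=c or cal(n);q=(R@np.atleast_2d(P).T).T+t;q=q@K.T;return q[:,:2]/q[:,2:]
E
python3 - <<'E'
from h import *
t=cv2.imread("pics/top0.png");s=cv2.imread("pics/side0.png")
A=cv2.resize(t[165:245,125:225],(400,320),interpolation=cv2.INTER_CUBIC)   #x4
B=cv2.resize(s[270:384,225:325],(400,456),interpolation=cv2.INTER_CUBIC)
C=cv2.resize(t[110:220,220:370],(450,330),interpolation=cv2.INTER_CUBIC) #x3... 
out=np.zeros((600,800,3),np.uint8);out[:320,:400]=A
out[0:456,400:]=B; cv2.imwrite("pics/c1.png",out)
for n,im in(("top",t),("side",s)):
    hsv=cv2.cvtColor(im,cv2.COLOR_BGR2HSV)
    for nm,lo,hi in(("or",(5,170,100),(14,255,255)),("blue",(104,150,60),(125,255,255))):
        m=cv2.inRange(hsv,lo,hi);k,l,st,ce=cv2.connectedComponentsWithStats(m)
        for i in range(1,k):
            if st[i,4]>6: print(n,nm,st[i],ce[i].round(1))
f=lambda u,v:np.array([u,v])*.64
for nm,p,z in(("elbow",(397,250),.3),("shoulder",(499,185),.3),("lens",(502,303),.198),("handleend",(548,321),.268),("tabtop",(486,337),.24),("bottle",(362,294),.106),("plate",(358,289),.012),("amber",(432,303),.2),("white",(351,203),.2),("cream",(546,262),.05),("beaker",(293,245),.05),("oil1",(344,357),.072),("oil2",(389,352),.072),("oil3",(418,351),.072),("yel",(371,386),.1),("red",(401,382),.1)):
    print(nm,onz("top",f(*p),z).round(3))
E
```

```text
top blue [212  93   9   6  16] [215.6  96.2]
top blue [242  93   8   6  14] [245.   96.5]
top blue [256  93   9   7  17] [259.1  96.6]
top blue [183  94   9   5  14] [186.9  96.1]
top blue [198  94   8   5  15] [201.2  96.5]
top blue [227  94   9   5  15] [230.7  96.7]
top blue [271  94   9   6  16] [274.6  97.2]
top blue [ 58 123  47  50 646] [ 85.3 147.1]
top blue [217 124  15  17 180] [223.9 131.9]
top blue [226 184   7   7  30] [229.3 187. ]
top blue [ 65 197   9   7  56] [ 69.2 200. ]
top blue [348 203   5   5  20] [349.9 205. ]
top blue [167 208   3   5   7] [168.3 209.7]
top blue [306 209  15  10  41] [312.9 213.9]
top blue [254 244   5   5  12] [255.8 246.2]
top blue [234 246   5   5  13] [236.1 247.9]
side or [273 282   9   3  12] [277.3 283. ]
side or [279 300   9   4  13] [282.2 301.2]
side or [263 363   6   5   8] [265.6 365.2]
side or [265 365   7   6  10] [268.1 367.5]
side or [247 371   7   5  12] [250.4 373.2]
side or [256 372   9  12  19] [259.9 377.9]
side blue [ 459    0   52  132 1198] [486.5  49.2]
side blue [298 138   8   7  11] [301.6 141.1]
side blue [173 194  19  10  97] [181.7 198.6]
side blue [122 221  13   7  22] [127.3 225.1]
side blue [113 232  14  10  42] [120.  237.4]
side blue [104 246  15   9  46] [111.  250.7]
side blue [110 255   7  12  22] [112.9 261.2]
side blue [ 94 260  14  11  45] [100.9 265.9]
elbow [0.631 0.027 0.3  ]
shoulder [ 0.774 -0.187  0.3  ]
lens [ 0.534 -0.209  0.198]
handleend [ 0.489 -0.295  0.268]
tabtop [ 0.455 -0.168  0.24 ]
bottle [0.56  0.11  0.106]
plate [0.584 0.126 0.012]
amber [ 0.531 -0.053  0.2  ]
white [0.757 0.134 0.2  ]
cream [ 0.654 -0.343  0.05 ]
beaker [0.688 0.289 0.05 ]
oil1 [0.41  0.152 0.072]
oil2 [0.424 0.044 0.072]
oil3 [ 0.427 -0.026  0.072]
yel [0.342 0.084 0.1  ]
red [0.353 0.014 0.1  ]
```

View pics/c1.png

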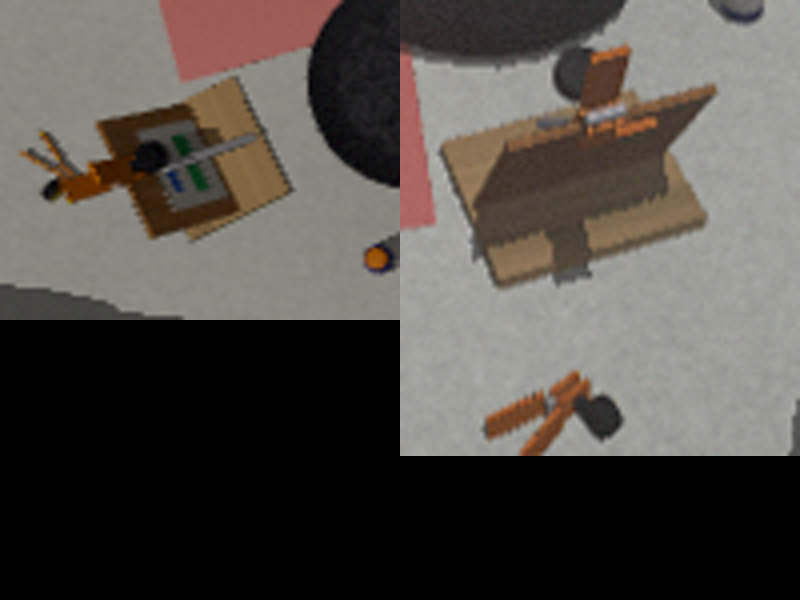

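The enlarged crop confirms it. The clip on the board's top edge has its lamp on the upward-looking face, which is the target. The other clip, loose on the table at crop (60,185), is the look-alike. Next I work out the pre-grasp pose.

```bash
cat >> h.py <<'E'
from scipy.spatial.transform import Rotation as Ro
def plan(R,p,R0=None,p0=None):
    "fractions from current (measured) pose to pose R,p"
    o=get_obs()
    if R0 is None: R0=Ro.from_rotvec(o['tool_rot']).as_matrix();p0=o['position']
    s=R0.T@(np.array(p)-p0)/.5;w=Ro.from_matrix(R0.T@R).as_rotvec()/(2*np.pi)
    print("row",np.r_[s,w].round(4).tolist(),"rows needed",np.ceil(max(np.linalg.norm(s)*500/41.7,np.linalg.norm(w)*360/7.16)),"clk",round(o['clock'],2))
def frame(yv,zv):
    yv=yv/np.linalg.norm(yv);return np.c_[np.cross(yv,zv),yv,zv]
def near(R):
    "half-turn choice nearest to current tool"
    R0=Ro.from_rotvec(get_obs()['tool_rot']).as_matrix();C=[R,R@np.diag([-1,-1,1])]
    return min(C,key=lambda r:np.arccos(np.clip((np.trace(R0.T@r)-1)/2,-1,1)))
E
python3 - <<'E'
from h import *
a,ea=tri("top",(149.5,195.5),"side",(252,306.75));b,eb=tri("top",(163,224.2),"side",(303.75,292.5))
print(a.round(3),ea.round(4),b.round(3),eb.round(4),np.linalg.norm(a-b))
a=onz("top",(149.5,195.5),.125);b=onz("top",(163,224.2),.125);print(a.round(3),b.round(3),np.linalg.norm(a-b))
m=(a+b)/2; e=(a-b);e[2]=0;e/=np.linalg.norm(e)
h=np.array([-e[1],e[0],0]); h*=-1 if (onz("top",(190,195),.012)-m)@h>0 else 1   # h: outward (away from face)
bz=h*.5+np.array([0,0,.866]); by=-h*.866+np.array([0,0,.5])
print("mid",m.round(3),"h",h.round(3))
np.savez("board.npz",m=m,bz=bz,by=by)
# lamp check
piv=m+.01*bz;lamp=piv+.03*by-.02*bz
print("proj top piv,lamp",proj("top",[piv,lamp]).round(1).tolist(),"side",proj("side",[piv,lamp]).round(1).tolist())
R=near(frame(by,-bz));print(R.round(2))
plan(R,piv+.115*bz)
o=get_obs();R0=Ro.from_rotvec(o['tool_rot']).as_matrix();K,Rc,t=cal("wrist")
print("cam in tool",(R0.T@(-Rc.T@t-o['position'])).round(3),(R0.T@Rc.T).round(2).tolist())
# elbow etc via triangulation
f=lambda u,v:np.array([u,v])*.64
for n,p,q in(("elbow",(397,248),(363,240)),("lens",(502,303),(440,231)),("tab",(482,338),(472,222)),("handle",(548,321),(459,184)),("bottle",(368,291),(400,358)),("shoulder",(499,184),(313,187))):
    x,er=tri("top",f(*p),"side",f(*q));print(n,x.round(3),er.round(3))
E
```

```text
[0.528 0.412 0.122] 0.0027 [0.422 0.358 0.122] 0.0017 0.11868720175191928
[0.526 0.412 0.125] [0.421 0.357 0.125] 0.1179016275456085
mid [0.474 0.385 0.125] h [-0.459  0.888  0.   ]
proj top piv,lamp [[154.4, 210.2], [163.5, 205.9]] side [[280.4, 297.1], [274.2, 286.5]]
[[-0.89 -0.4   0.23]
 [-0.46  0.77 -0.44]
 [ 0.   -0.5  -0.87]]
row [-0.61, -0.2566, -0.0049, 0.0791, -0.0317, -0.1179] rows needed 8.0 clk 0.15
cam in tool [ 0.081 -0.    -0.143] [[-0.0, -0.95, -0.32], [1.0, -0.0, 0.0], [-0.0, -0.32, 0.95]]
elbow [0.638 0.027 0.282] 0.002
lens [ 0.529 -0.211  0.191] 0.011
tab [ 0.455 -0.159  0.238] 0.004
handle [ 0.491 -0.297  0.261] 0.002
bottle [0.568 0.097 0.088] 0.004
shoulder [ 0.78  -0.19   0.285] 0.001
```

Emit:
jog_arm:
  rows:
    - [[-0.61,-0.257,-0.005,0.079,-0.032,-0.118],[-0.61,-0.257,-0.005,0.079,-0.032,-0.118],[-0.61,-0.257,-0.005,0.079,-0.032,-0.118],[-0.61,-0.257,-0.005,0.079,-0.032,-0.118],[-0.61,-0.257,-0.005,0.079,-0.032,-0.118]]
  gripper: 1

```text
clock: 0.57
position: [0.3515, 0.5159, 0.2329]
tool_rot: [-0.352, 2.986, -0.54]
wrist_force: [-1.3, 0.2, -0.7]
finger_gap: 0.0854
```

```bash
python3 - <<'E'
from h import *
B=np.load("board.npz");R=near(frame(B['by'],-B['bz']))
plan(R,B['m']+.125*B['bz'])
E
```

```text
row [-0.1447, -0.1778, 0.0737, 0.0246, -0.0097, -0.0367] rows needed 3.0 clk 0.57
```

Emit:
jog_arm:
  rows:
    - [[-0.14,-0.17,0.073,0.025,-0.01,-0.037],[-0.14,-0.17,0.073,0.025,-0.01,-0.037],[-0.14,-0.17,0.073,0.025,-0.01,-0.037],[-0.14,-0.17,0.073,0.025,-0.01,-0.037],[-0.14,-0.17,0.073,0.025,-0.01,-0.037]]

```text
clock: 0.98
position: [0.4408, 0.4424, 0.2314]
tool_rot: [-0.682, 2.84, -0.761]
wrist_force: [-0.5, -0.8, -0.0]
finger_gap: 0.0852
```

```bash
python3 - <<'E'
from h import *
B=np.load("board.npz");R=near(frame(B['by'],-B['bz']))
plan(R,B['m']+.125*B['bz']);print(get_obs()['position'],get_obs()['joints'].round(2))
c=cal("wrist");im=capture("wrist");bgr=im[:,:,::-1].copy();np.savez("w1.npz",K=c[0],R=c[1],t=c[2]);cv2.imwrite("pics/w1.png",bgr)
e=np.cross(B['by'],B['bz']);P=[B['m'],B['m']+.06*e,B['m']-.06*e,B['m']+.01*B['bz']]
print(proj("wrist",P,c).round(1).tolist())
hsv=cv2.cvtColor(bgr,cv2.COLOR_BGR2HSV);m=cv2.inRange(hsv,(4,150,70),(16,255,255))
k,l,st,ce=cv2.connectedComponentsWithStats(m)
for i in range(1,k):
    if st[i,4]>60: print(st[i],ce[i].round(1))
cv2.imwrite("pics/w1b.png",cv2.resize(bgr,(800,600)))
E
```

```text
row [-0.0051, -0.0087, 0.0008, -0.0001, -0.0, -0.0009] rows needed 1.0 clk 0.98
[0.44083479 0.44239096 0.23141125] [-1.1   0.65  0.    1.42  0.42  1.41  0.8 ]
[[249.3, 187.0], [248.7, 125.7], [249.9, 240.6], [249.2, 190.1]]
[150  28  21  17 277] [160.  36.]
[  0  36  26  30 406] [15.4 50.7]
[ 77  48  22  25 406] [88.1 61. ]
[223 182  23  48 549] [233.4 206.7]
[252 182  22  47 463] [263. 205.]
[339 206  13  39 211] [344.2 220.1]
[352 222  14  23 113] [358.6 232.7]
```

View pics/w1b.png

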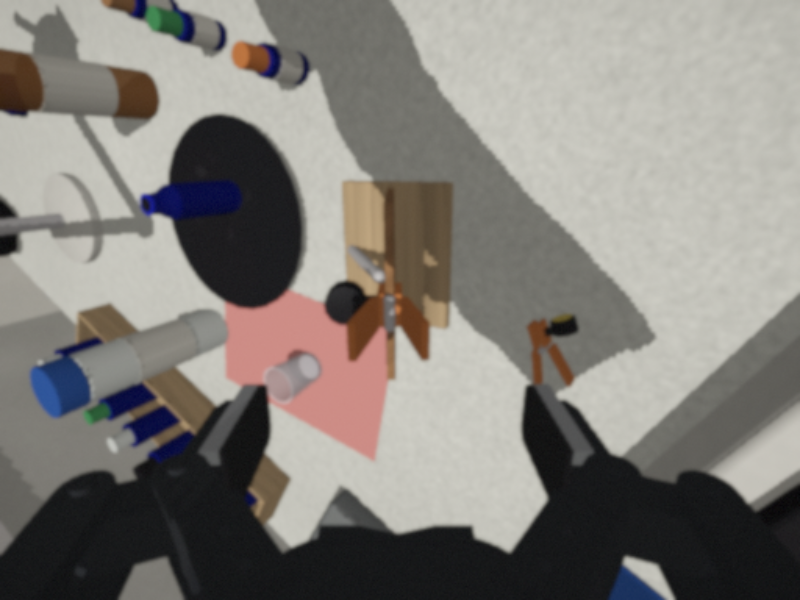

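The wrist view shows the clip on the board edge at about (389,310) in the 800-px picture, with its tails spread symmetrically from 348 to 430. The plate, bottle and jars are clear of it. I'll check the offset along the edge from the tail-tip corners.

```bash
python3 - <<'E'
from h import *
B=np.load("board.npz");m,by,bz=B['m'],B['by'],B['bz'];e=np.cross(by,bz);w=np.load("w1.npz");c=(w['K'],w['R'],w['t'])
piv=m+.01*bz
P=[piv+.047*bz+s*.022*by+k*.011*e for s in(1,-1) for k in(1,-1)]
print("tails pred",(proj("wrist",P,c)).round(1).tolist(), "pin",(proj("wrist",[piv+.011*e,piv-.011*e],c)).round(1).tolist())
im=cv2.imread("pics/w1.png");mm=cv2.inRange(cv2.cvtColor(im,cv2.COLOR_BGR2HSV),(4,150,70),(16,255,255))
for x0,x1 in((218,248),(250,278)):
    ys,xs=np.nonzero(mm[175:235,x0:x1]);q=np.c_[xs+x0,ys+175].astype(np.int32);print(cv2.approxPolyDP(cv2.convexHull(q),3,True)[:,0].tolist())
print("camera depth px/mm",280/ (1000*(c[1]@(piv+.047*bz)+c[2])[2]))
cv2.imwrite("pics/w1c.png",cv2.resize(im[110:260,200:300],(400,600),interpolation=cv2.INTER_CUBIC))
E
```

```text
tails pred [[220.7, 195.3], [221.8, 220.7], [275.9, 195.0], [275.4, 220.4]] pin [[249.1, 179.1], [249.3, 200.8]]
[[245, 182], [244, 207], [224, 229], [223, 206]]
[[272, 228], [254, 206], [252, 182], [273, 206]]
camera depth px/mm 1.2331460467365996
```

View pics/w1c.png

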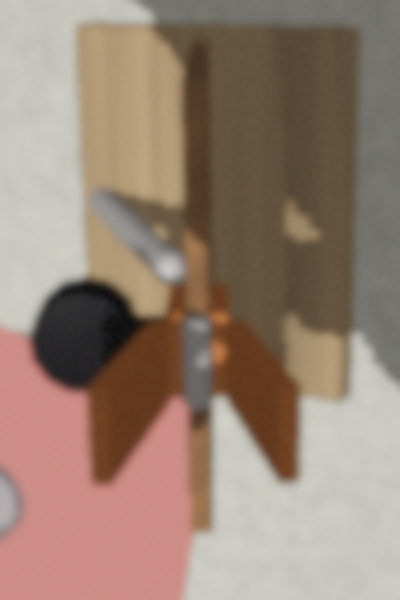

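```bash
python3 - <<'E'
from h import *
B=np.load("board.npz");m,by,bz=B['m'],B['by'],B['bz'];e=np.cross(by,bz);R=near(frame(by,-bz));print(R[:,0]@e)
piv=m+.01*bz-.0095*e;np.savez("clip.npz",piv=piv)
plan(R,piv+.05*bz);plan(R,piv+.015*bz)
E
```

```text
0.9999340007260051
row [-0.025, -0.0122, 0.1328, 0.0002, 0.0001, -0.0006] rows needed 2.0 clk 1.03
row [-0.0249, -0.0123, 0.2028, 0.0002, 0.0001, -0.0006] rows needed 3.0 clk 1.03
```

Emit:
jog_arm:
  rows:
    - [[-0.025,-0.012,0.05,0,0,0],[-0.025,-0.012,0.1,0,0,0],[-0.025,-0.012,0.15,0,0,0],[-0.025,-0.012,0.203,0,0,0],[-0.025,-0.012,0.203,0,0,0]]

```text
clock: 1.45
position: [0.4756, 0.3973, 0.1434]
tool_rot: [-0.687, 2.841, -0.766]
wrist_force: [-0.5, 0.3, 0.0]
finger_gap: 0.0855
```

Emit:
jog_arm:
  rows:
    - [[0,0,0,0,0,0],[0,0,0,0,0,0],[0,0,0,0,0,0]]

```text
clock: 1.7
position: [0.4761, 0.4025, 0.1482]
tool_rot: [-0.688, 2.837, -0.754]
wrist_force: [-0.7, 0.6, -0.3]
finger_gap: 0.0855
```

```bash
python3 - <<'E'
from h import *
B=np.load("board.npz");by,bz=B['by'],B['bz'];piv=np.load("clip.npz")['piv'];plan(near(frame(by,-bz)),piv+.015*bz);print(get_obs()['wrist_force'])
E
```

```text
row [0.002, -0.0025, 0.0051, 0.0005, 0.0007, -0.0004] rows needed 1.0 clk 1.7
[-0.71789756  0.61761171 -0.311358  ]
```

Emit:
jog_arm:
  rows:
    - [[0.002,-0.002,0.005,0,0,0],[0.002,-0.002,0.005,0,0,0],[0.002,-0.002,0.005,0,0,0],[0.002,-0.002,0.005,0,0,0],[0.002,-0.002,0.005,0,0,0]]
  gripper: 0
  squeeze: 35

```text
clock: 2.12
position: [0.4765, 0.3981, 0.1453]
tool_rot: [-0.687, 2.838, -0.758]
wrist_force: [0.5, 0.4, -0.2]
finger_gap: 0.0256
```

Emit:
jog_arm:
  rows:
    - [[0,0,0,0,0,0],[0,0,0,0,0,0],[0,0,0,0,0,0],[0,0,0,0,0,0],[0,0,0,0,0,0]]

```text
clock: 2.53
position: [0.4765, 0.3981, 0.1453]
tool_rot: [-0.687, 2.838, -0.758]
wrist_force: [-1.1, 0.7, 2.3]
finger_gap: 0.0215
```

Emit:
jog_arm:
  rows:
    - [[0,0,0,0,0,0],[0,0,0,0,0,0],[0,0,0,0,0,0],[0,0,0,0,0,0],[0,0,0,0,0,0]]

```text
clock: 2.95
position: [0.4766, 0.3981, 0.1453]
tool_rot: [-0.687, 2.838, -0.758]
wrist_force: [-1.7, 1.7, 4.2]
finger_gap: 0.0216
```

Emit:
jog_arm:
  rows:
    - [[0,0,-0.03,0,0,0],[0,0,-0.06,0,0,0],[0,0,-0.1,0,0,0],[0,0,-0.14,0,0,0],[0,0,-0.14,0,0,0]]

```text
clock: 3.37
position: [0.4601, 0.4315, 0.2083]
tool_rot: [-0.688, 2.837, -0.752]
wrist_force: [-0.3, 0.5, -0.4]
finger_gap: 0.0219
```

```bash
python3 - <<'E'
from h import *
o=get_obs();print(o['wrist_force'].round(1),o['finger_gap'],o['position'].round(4),o['joints'].round(2))
w=capture("wrist")[:,:,::-1];s=capture("side")[:,:,::-1];cv2.imwrite("pics/w2.png",w);cv2.imwrite("pics/s2.png",s)
a=cv2.resize(w[150:350,150:350],(400,400),interpolation=cv2.INTER_CUBIC);b=cv2.resize(s[220:340,220:320],(334,400),interpolation=cv2.INTER_CUBIC)
cv2.imwrite("pics/c2.png",np.hstack([a,b]))
E
```

```text
[-0.3  0.5 -0.4] 0.02192152537680146 [0.4601 0.4315 0.2083] [-1.07  0.67  0.01  1.45  0.44  1.34  0.81]
```

View pics/c2.png

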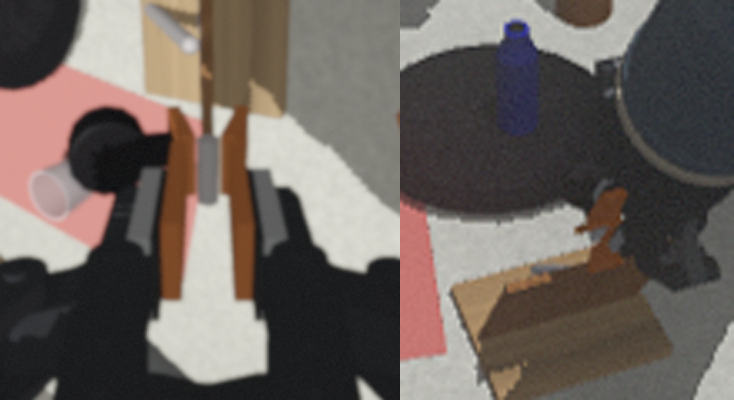

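The clip is held fully open. Its tails are parallel between the pads, the pin is at crop (207,172), and the lamp is on the left with the board clear below. Next, measure the clip in the tool frame and plan the move to the tab.

```bash
cat > tab0.py <<'E'
from h import *
def tabframe(L,ang,top=None):
    x=np.array([np.cos(ang),np.sin(ang),0]);y=np.array([-x[1],x[0],0]);z=np.array([0,0,1.])
    s,c=np.sin(np.radians(25)),np.cos(np.radians(25))
    tz=-y*s+z*c;ty=y*c+z*s
    return x,ty,tz
E
python3 - <<'E'
from tab0 import *
im=cv2.imread("pics/top0.png");hsv=cv2.cvtColor(im,cv2.COLOR_BGR2HSV)
m=cv2.inRange(hsv,(100,110,40),(128,255,255))[203:222,300:326];ys,xs=np.nonzero(m);q=np.c_[xs+300,ys+203]
print("tab top mask",len(q),cv2.minAreaRect(q.astype(np.int32)),cv2.approxPolyDP(cv2.convexHull(q.astype(np.int32)),2,True)[:,0].tolist())
im=cv2.imread("pics/side0.png");hsv=cv2.cvtColor(im,cv2.COLOR_BGR2HSV)
m=cv2.inRange(hsv,(100,110,40),(128,255,255))[130:165,285:315];ys,xs=np.nonzero(m);q=np.c_[xs+285,ys+130]
print("side",len(q),cv2.approxPolyDP(cv2.convexHull(q.astype(np.int32)),2,True)[:,0].tolist())
o=get_obs();R0=Ro.from_rotvec(o['tool_rot']).as_matrix();
P=lambda v:o['position']+R0@np.array(v)
print("pin pred",proj("wrist",[P((.011,0,.015)),P((-.011,0,.015)),P((.011,0,.047)),P((-.011,0,-.033))]).round(1).tolist())
ang=-1.985;x,ty,tz=tabframe(None,ang);T=np.array([.455,-.163,.237])
R=frame(-ty,-tz);print(R.round(2))
plan(R,T+.095*tz)
plan(R0,o['position']+[0,0,.13])
plan(R,np.array([.46,.15,.36]))
E
```

```text
tab top mask 81 ((313.69024658203125, 213.08779907226562), (16.41311264038086, 5.447756767272949), 24.775142669677734) [[320, 219], [307, 213], [307, 208], [320, 213]]
side 22 [[306, 138], [293, 153], [298, 143]]
pin pred [[254.1, 219.7], [254.1, 251.3], [253.9, 201.5], [254.5, 303.4]]
[[-0.4  -0.83  0.39]
 [-0.92  0.36 -0.17]
 [-0.   -0.42 -0.91]]
row [0.6018, -0.9715, 0.2866, -0.0134, -0.0496, -0.0964] rows needed 15.0 clk 3.47
row [-0.0009, -0.1298, -0.2253, 0.0, 0.0, 0.0] rows needed 4.0 clk 3.47
row [0.2554, -0.5837, -0.0207, -0.0134, -0.0496, -0.0964] rows needed 8.0 clk 3.47
```

Emit:
jog_arm:
  rows:
    - [[0,-0.13,-0.225,0,0,0],[0,-0.13,-0.225,0,0,0],[0,-0.13,-0.225,0,0,0],[0,-0.13,-0.225,0,0,0],[0,-0.13,-0.225,0,0,0]]

```text
clock: 3.88
position: [0.4613, 0.4283, 0.3377]
tool_rot: [-0.683, 2.837, -0.755]
wrist_force: [-0.2, 0.2, -0.8]
finger_gap: 0.0217
```

```bash
python3 - <<'E'
from tab0 import *
print([onz("top",(313.5,216),z).round(4).tolist() for z in(.23,.238)])
x,ty,tz=tabframe(None,-1.985);R=frame(-ty,-tz)
plan(R,np.array([.46,.15,.36]));plan(R,np.array([.44,-.144,.36]))
E
```

```text
[[0.4543, -0.1775, 0.23], [0.4539, -0.1763, 0.238]]
row [0.2561, -0.4513, 0.206, -0.0134, -0.0492, -0.0969] rows needed 7.0 clk 3.88
row [0.5601, -0.8901, 0.4557, -0.0134, -0.0492, -0.0969] rows needed 14.0 clk 3.88
```

Emit:
jog_arm:
  rows:
    - [[0.256,-0.451,0.206,-0.013,-0.049,-0.097],[0.256,-0.451,0.206,-0.013,-0.049,-0.097],[0.256,-0.451,0.206,-0.013,-0.049,-0.097],[0.256,-0.451,0.206,-0.013,-0.049,-0.097],[0.256,-0.451,0.206,-0.013,-0.049,-0.097]]

```text
clock: 4.3
position: [0.4582, 0.2183, 0.3503]
tool_rot: [-1.504, 2.44, -0.559]
wrist_force: [1.0, -0.9, 0.7]
finger_gap: 0.0215
```

```bash
python3 - <<'E'
from tab0 import *
x,ty,tz=tabframe(None,-1.985);R=frame(-ty,-tz)
plan(R,np.array([.46,.05,.36]));plan(R,np.array([.44,-.144,.36]));print(get_obs()['joints'].round(2))
E
```

```text
row [0.299, -0.1469, 0.0522, -0.0011, -0.0053, -0.007] rows needed 5.0 clk 4.3
row [0.6632, -0.2711, 0.1158, -0.0011, -0.0053, -0.007] rows needed 9.0 clk 4.3
[-0.79  0.14 -0.07  1.89  0.51  1.07  1.58]
```

Emit:
jog_arm:
  rows:
    - [[0.663,-0.271,0.116,-0.001,-0.005,-0.007],[0.663,-0.271,0.116,-0.001,-0.005,-0.007],[0.663,-0.271,0.116,-0.001,-0.005,-0.007],[0.663,-0.271,0.116,-0.001,-0.005,-0.007],[0.663,-0.271,0.116,-0.001,-0.005,-0.007]]

```text
clock: 4.72
position: [0.446, 0.0102, 0.3557]
tool_rot: [-1.551, 2.399, -0.531]
wrist_force: [0.5, -0.5, -0.1]
finger_gap: 0.0215
```

```bash
python3 - <<'E'
from tab0 import *
x,ty,tz=tabframe(None,-1.985);R=frame(-ty,-tz);T=np.array([.454,-.170,.237])
plan(R,T+.095*tz);print(get_obs()['joints'].round(2))
E
```

```text
row [0.3229, -0.047, 0.0936, 0.0, -0.0005, -0.0012] rows needed 5.0 clk 4.72
[-0.53 -0.08  0.14  2.09  0.43  0.86  2.08]
```

Emit:
jog_arm:
  rows:
    - [[0.323,-0.047,0.094,0,0,0],[0.323,-0.047,0.094,0,0,0],[0.323,-0.047,0.094,0,0,0],[0.323,-0.047,0.094,0,0,0],[0.323,-0.047,0.094,0,0,0]]

```text
clock: 5.13
position: [0.4144, -0.1578, 0.3216]
tool_rot: [-1.544, 2.408, -0.531]
wrist_force: [-0.2, -0.2, -0.8]
finger_gap: 0.0218
```

```bash
python3 - <<'E'
from tab0 import *
x,ty,tz=tabframe(None,-1.985);R=frame(-ty,-tz);T=np.array([.454,-.170,.237])
plan(R,T+.095*tz);print(get_obs()['joints'].round(2))
c=cal("wrist");np.savez("w3.npz",K=c[0],R=c[1],t=c[2])
w=capture("wrist")[:,:,::-1];cv2.imwrite("pics/w3.png",w);cv2.imwrite("pics/w3b.png",cv2.resize(w,(800,600),interpolation=cv2.INTER_CUBIC))
P=[T,T+.028*x,T-.028*x];print(proj("wrist",P,c).round(1).tolist())
E
```

```text
row [-0.0096, -0.0029, -0.0021, 0.0004, -0.0011, -0.0023] rows needed 1.0 clk 5.13
[-0.39 -0.11  0.49  2.21  0.31  0.64  2.61]
[[251.7, 200.6], [251.1, 170.3], [252.2, 229.0]]
```

View pics/w3b.png

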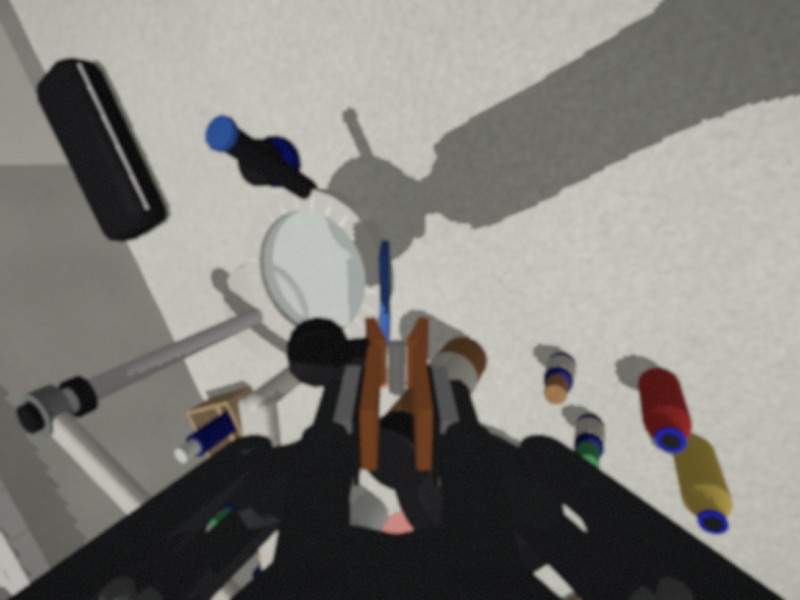

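The wrist view shows the clip with the tab edge-on behind it: tab at about x=385, y 240 to 340, in the 800-px picture. The lens is at (313,268) and the handle cap at (222,133). I'll refine the tab from this view.

```bash
python3 - <<'E'
from tab0 import *
w=np.load("w3.npz");c=(w['K'],w['R'],w['t']);im=cv2.imread("pics/w3.png");hsv=cv2.cvtColor(im,cv2.COLOR_BGR2HSV)
m=cv2.inRange(hsv,(98,110,40),(128,255,255));
for v in range(150,222,4):
    xs=np.nonzero(m[v,235:262])[0]+235;print(v,(xs.min(),xs.max(),im[v,xs].mean(0).round().tolist()) if len(xs) else None)
k,l,st,ce=cv2.connectedComponentsWithStats(m)
j=[i for i in range(1,k) if abs(ce[i][0]-142)<12 and abs(ce[i][1]-85)<12];print(st[j],ce[j])
H=onz("wrist",ce[j[0]],.266,c)
L=onz("wrist",(313*.64,268*.64),.196,c);E=np.array([.636,.027,0])
d=H-L;print("H",H.round(4),"L",L.round(4),np.linalg.norm(d[:2]),"ang",np.arctan2(d[1],d[0]),"elbow ang",np.arctan2(*(L-E)[[1,0]]),np.linalg.norm((L-E)[:2]))
o,r=ray("wrist",ce[j[0]],c)
T=np.array([.454,-.170,.237])
for ang in(-1.985,):
    x,ty,tz=tabframe(None,ang);y=np.array([-x[1],x[0],0])
    for T in (T,L*[1,1,0]-.080*y+[0,0,.2355]):
        print(T.round(4),proj("wrist",[T,T+.028*x,T-.028*x,T+.028*x-.05*tz],c).round(1).tolist())
cv2.imwrite("pics/w3c.png",cv2.resize(im[140:265,215:290],(360,600),interpolation=cv2.INTER_CUBIC))
E
```

```text
150 None
154 None
158 (np.int64(244), np.int64(247), [78.0, 44.0, 28.0])
162 (np.int64(244), np.int64(247), [78.0, 42.0, 25.0])
166 (np.int64(243), np.int64(248), [87.0, 50.0, 32.0])
170 (np.int64(243), np.int64(248), [87.0, 50.0, 32.0])
174 (np.int64(243), np.int64(248), [87.0, 50.0, 32.0])
178 (np.int64(244), np.int64(248), [87.0, 49.0, 30.0])
182 (np.int64(244), np.int64(248), [87.0, 49.0, 31.0])
186 (np.int64(244), np.int64(248), [88.0, 50.0, 32.0])
190 (np.int64(244), np.int64(248), [90.0, 54.0, 36.0])
194 (np.int64(244), np.int64(247), [110.0, 66.0, 43.0])
198 (np.int64(244), np.int64(247), [139.0, 85.0, 55.0])
202 (np.int64(244), np.int64(248), [164.0, 102.0, 67.0])
206 (np.int64(244), np.int64(248), [165.0, 102.0, 67.0])
210 (np.int64(244), np.int64(248), [157.0, 97.0, 69.0])
214 (np.int64(247), np.int64(248), [154.0, 99.0, 76.0])
218 None
[[132  75  22  22 355]] [[142.18873239  85.64225352]]
H [ 0.4912 -0.294   0.266 ] L [ 0.5262 -0.2127  0.196 ] 0.08852016833018912 ang -1.976985119743844 elbow ang -2.0004291725776624 0.26364775692173137
[ 0.454 -0.17   0.237] [[251.7, 200.6], [251.1, 170.3], [252.2, 229.0], [251.3, 158.9]]
[ 0.4529 -0.1805  0.2355] [[248.9, 189.1], [248.3, 158.3], [249.5, 217.9], [248.9, 148.9]]
```

View pics/w3c.png

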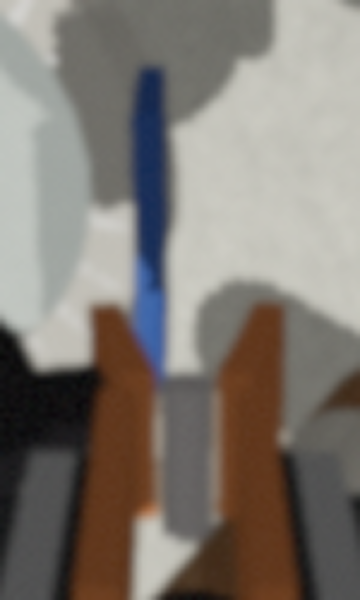

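```bash
python3 - <<'E'
from tab0 import *
w=np.load("w3.npz");c=(w['K'],w['R'],w['t']);x,ty,tz=tabframe(None,-1.985)
T0=np.array([.4575,-.177,.2355])
from scipy.optimize import least_squares
f=lambda d:np.r_[proj("wrist",[T0+d[0]*x+d[1]*ty,T0+.028*x+d[0]*x+d[1]*ty],c).ravel()[[0,2,3]]-[246,245.5,164.5]]
d=least_squares(f,[0,0]).x;T=T0+d[0]*x+d[1]*ty;print(d.round(4),T.round(4),f(d).round(2));np.savez("tab.npz",T=T)
R=frame(-ty,-tz);plan(R,T+.068*tz);plan(R,T+.024*tz)
E
```

```text
[-0.0007  0.0001] [ 0.4579 -0.1764  0.2356] [ 0.12 -0.11  0.  ]
row [0.0043, -0.0126, 0.0605, 0.0004, -0.0009, -0.0023] rows needed 1.0 clk 5.18
row [0.0037, -0.0128, 0.1485, 0.0004, -0.0009, -0.0023] rows needed 2.0 clk 5.18
```

Emit:
jog_arm:
  rows:
    - [[0.004,-0.013,0.02,0.0004,-0.001,-0.002],[0.004,-0.013,0.04,0.0004,-0.001,-0.002],[0.004,-0.013,0.05,0.0004,-0.001,-0.002],[0.004,-0.013,0.05,0.0004,-0.001,-0.002],[0.004,-0.013,0.05,0.0004,-0.001,-0.002]]

```text
clock: 5.6
position: [0.433, -0.1591, 0.304]
tool_rot: [-1.567, 2.383, -0.53]
wrist_force: [0.3, 0.2, -1.0]
finger_gap: 0.0216
```

```bash
python3 - <<'E'
from tab0 import *
x,ty,tz=tabframe(None,-1.985);T=np.load("tab.npz")['T'];R=frame(-ty,-tz);plan(R,T+.024*tz);print(get_obs()['joints'].round(2))
c=cal("wrist");im=capture("wrist")[:,:,::-1];cv2.imwrite("pics/w4.png",im)
m=cv2.inRange(cv2.cvtColor(im.copy(),cv2.COLOR_BGR2HSV),(98,110,40),(128,255,255))
for v in range(120,216,8):
    xs=np.nonzero(m[v,230:275])[0]+230;print(v,(int(xs.min()),int(xs.max())) if len(xs) else None)
v=np.nonzero(m[:,245:250].sum(1))[0];print("v range",v[v<240].min(),v[v<240].max())
print(proj("wrist",[T,T+.028*x,T-.028*x,T+.028*x-.05*tz],c).round(1).tolist())
E
```

```text
row [0.0121, 0.0041, 0.1012, -0.0004, 0.0007, 0.0009] rows needed 2.0 clk 5.6
[-0.39 -0.05  0.54  2.22  0.25  0.56  2.7 ]
120 None
128 None
136 None
144 None
152 (254, 257)
160 (254, 258)
168 (254, 258)
176 (254, 258)
184 (254, 257)
192 (254, 257)
200 (254, 257)
208 (254, 258)Traceback (most recent call last):
  File "<stdin>", line 7, in <module>
    return umr_minimum(a, axis, None, out, keepdims, initial, where)
ValueError: zero-size array to reduction operation minimum which has no identity
```

Emit:
jog_arm:
  rows:
    - [[0.012,0.004,0.015,0,0,0],[0.012,0.004,0.03,0,0,0],[0.012,0.004,0.045,0,0,0],[0.012,0.004,0.05,0,0,0],[0.012,0.004,0.05,0,0,0]]

```text
clock: 6.07
position: [0.4392, -0.1683, 0.2812]
tool_rot: [-1.566, 2.382, -0.531]
wrist_force: [-0.5, 0.5, -0.2]
finger_gap: 0.0217
```

```bash
python3 - <<'E'
from tab0 import *
x,ty,tz=tabframe(None,-1.985);T=np.load("tab.npz")['T'];R=frame(-ty,-tz);plan(R,T+.024*tz);print(get_obs()['joints'].round(3))
c=cal("wrist");im=capture("wrist")[:,:,::-1].copy();cv2.imwrite("pics/w5.png",im)
m=cv2.inRange(cv2.cvtColor(im,cv2.COLOR_BGR2HSV),(98,110,40),(128,255,255))
v=np.nonzero(m[:220,248:262].sum(1))[0];print("v range",v)
for q in v[::8]: print(q,np.nonzero(m[q,240:270])[0]+240)
print(proj("wrist",[T,T+.028*x,T-.028*x,T+.028*x-.05*tz],c).round(1).tolist())
cv2.imwrite("pics/w5b.png",cv2.resize(im[100:275,180:320],(480,600),interpolation=cv2.INTER_CUBIC))
E
```

```text
row [0.0001, 0.0017, 0.0519, -0.0006, 0.0008, 0.0008] rows needed 1.0 clk 6.07
[-3.940e-01  2.000e-03  6.030e-01  2.250e+00  1.820e-01  4.640e-01
  2.798e+00]
v range [163 164 165 166 167 168 169 170 171 172 173 174 175 176 177 178 179 180
 181 182 183 184 185 186 187 188 189 190 191 192 193 194 195 196 197 198
 199 200 201 202 203 204 205 206 207 208 209 210 211 212 213 214 215 216]
163 [253 254 255 256]
171 [252 253 254 255 256]
179 [252 253 254 255 256 257]
187 [252 253 254 255 256 257]
195 [252 253 254 255 256 257]
203 [252 253 254 255 256]
211 [252 253 254 255 256]
[[255.0, 213.9], [255.3, 177.6], [254.7, 247.2], [255.0, 162.2]]
```

View pics/w5b.png

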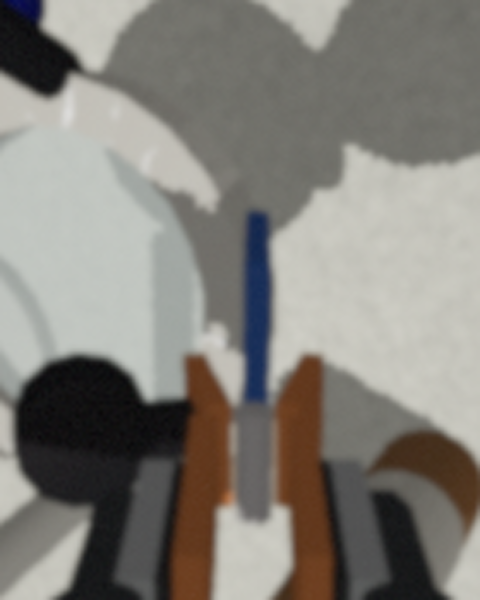

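The jaws straddle the tab cleanly: tab at crop x=257, between the jaws at 205 and 305. Joint 7 is near its limit, so I'll lower in small steps.

Emit:
jog_arm:
  rows:
    - [[0,0.001,0.01,0,0,0.003],[0,0.002,0.018,0,0,0.005],[0,0.002,0.018,0,0,0.005],[0,0.002,0.018,0,0,0.005]]

```text
clock: 6.45
position: [0.4419, -0.1698, 0.2727]
tool_rot: [-1.525, 2.403, -0.525]
wrist_force: [0.4, -0.1, 0.3]
finger_gap: 0.0216
```

```bash
python3 - <<'E'
from tab0 import *
x,ty,tz=tabframe(None,-1.985);T=np.load("tab.npz")['T'];R=frame(-ty,-tz);plan(R,T+.024*tz);print(get_obs()['joints'].round(3),get_obs()['wrist_force'])
E
```

```text
row [-0.0006, 0.0001, 0.0339, -0.0006, 0.0008, -0.0043] rows needed 1.0 clk 6.45
[-0.378  0.024  0.603  2.26   0.151  0.432  2.8  ] [ 0.4451718  -0.10846868  0.32050633]
```

Emit:
jog_arm:
  rows:
    - [[0,0,0.01,0,0,0.001],[0,0,0.018,0,0,0.001],[0,0,0.018,0,0,0.001],[0,0,0.018,0,0,0.001]]

```text
clock: 6.78
position: [0.4452, -0.1719, 0.2647]
tool_rot: [-1.516, 2.407, -0.524]
wrist_force: [0.9, -0.2, -0.6]
finger_gap: 0.0215
```

```bash
python3 - <<'E'
from tab0 import *
x,ty,tz=tabframe(None,-1.985);T=np.load("tab.npz")['T'];R=frame(-ty,-tz);plan(R,T+.024*tz);print(get_obs()['joints'].round(3),get_obs()['wrist_force'])
E
```

```text
row [-0.0018, 0.0004, 0.0162, -0.0006, 0.0007, -0.0054] rows needed 1.0 clk 6.78
[-0.245  0.047  0.478  2.266  0.136  0.404  2.809] [ 0.86175213 -0.22939454 -0.6497636 ]
```

Emit:
jog_arm:
  rows:
    - [[-0.001,0,0.008,0,0,0],[-0.001,0,0.016,0,0,0],[-0.001,0,0.019,0,0,0],[-0.001,0,0.019,0,0,0]]

```text
clock: 7.12
position: [0.4495, -0.1725, 0.2562]
tool_rot: [-1.517, 2.406, -0.524]
wrist_force: [-0.8, -0.7, -0.8]
finger_gap: 0.0218
```

```bash
python3 - <<'E'
from tab0 import *
x,ty,tz=tabframe(None,-1.985);T=np.load("tab.npz")['T'];R=frame(-ty,-tz);plan(R,T+.024*tz);print(get_obs()['joints'].round(3),get_obs()['wrist_force'])
c=cal("wrist");im=capture("wrist")[:,:,::-1].copy();cv2.imwrite("pics/w6.png",im)
m=cv2.inRange(cv2.cvtColor(im,cv2.COLOR_BGR2HSV),(98,110,40),(128,255,255))
v=np.nonzero(m[:225,244:266].sum(1))[0];print("v range",v.min(),v.max())
for q in v[::8]: print(q,(np.nonzero(m[q,240:270])[0]+240)[[0,-1]])
print(proj("wrist",[T,T+.028*x,T-.028*x,T+.028*x-.05*tz],c).round(1).tolist())
E
```

```text
row [0.0004, 0.0006, -0.0027, -0.0007, 0.0008, -0.0052] rows needed 1.0 clk 7.12
[-0.142  0.068  0.377  2.271  0.135  0.375  2.809] [-0.80265565 -0.70032622 -0.77762991]
v range 170 216
170 [251 255]
178 [250 254]
186 [249 255]
194 [249 256]
202 [250 256]
210 [250 256]
[[254.4, 230.0], [252.9, 189.2], [255.7, 267.0], [253.2, 169.4]]
```

Emit:
jog_arm:
  rows:
    - [[0,0,0,0,0,0],[0,0,0,0,0,0],[0,0,0,0,0,0],[0,0,0,0,0,0],[0,0,0,0,0,0]]
  gripper: 0.8

```text
clock: 7.58
position: [0.4496, -0.1723, 0.2563]
tool_rot: [-1.517, 2.405, -0.524]
wrist_force: [0.0, -0.5, -0.3]
finger_gap: 0.0681
```

Emit:
jog_arm:
  rows:
    - [[0,0,0,0,0,0],[0,0,0,0,0,0],[0,0,-0.02,0,0,0],[0,0,-0.06,0,0,0],[0,0,-0.1,0,0,0]]

```text
clock: 8.0
position: [0.4292, -0.1642, 0.3013]
tool_rot: [-1.517, 2.408, -0.523]
wrist_force: [0.1, 0.6, 1.3]
finger_gap: 0.0684
```

Emit:
jog_arm:
  rows:
    - [[0,0,-0.06,0,0,0],[0,0,-0.12,0,0,0],[0,0,-0.12,0,0,0]]

```text
clock: 8.25
position: [0.4066, -0.154, 0.3604]
tool_rot: [-1.512, 2.401, -0.528]
wrist_force: [1.7, -0.7, -1.0]
finger_gap: 0.0686
```

```bash
python3 - <<'E'
from tab0 import *
o=get_obs();print(o['position'].round(4),o['joints'].round(2))
w=capture("wrist")[:,:,::-1].copy();c=cal("wrist");np.savez("w7.npz",K=c[0],R=c[1],t=c[2]);cv2.imwrite("pics/w7.png",w);s=capture("side")[:,:,::-1].copy();cv2.imwrite("pics/s7.png",s)
a=cv2.resize(w,(533,400));b=cv2.resize(s[90:190,240:305],(260,400),interpolation=cv2.INTER_CUBIC);cv2.imwrite("pics/c7.png",np.hstack([a,b]))
E
```

```text
[ 0.4066 -0.154   0.3604] [-0.2  -0.16  0.31  2.15  0.26  0.74  2.65]
```

View pics/c7.png

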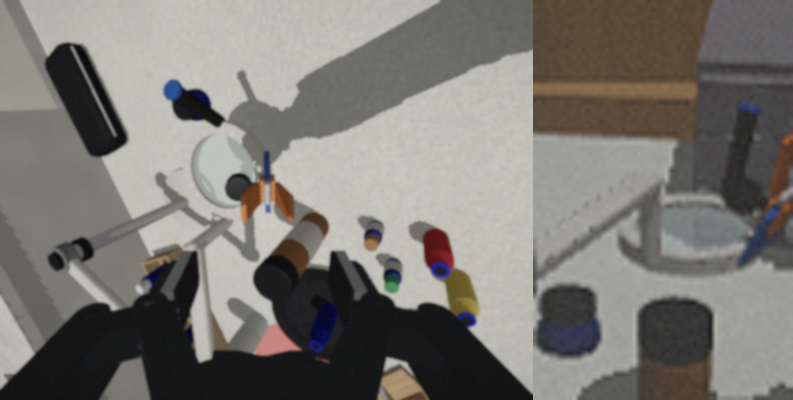

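The clip sits on the tab with its lamp over the lens side, at about (236,187) in the left panel. Jars and bottles are unmoved. Next, check that it's centred, then turn the wrist and go to the handle.

Emit:
jog_arm:
  rows:
    - [[0.17,-0.22,0.014,0,0,0.02],[0.17,-0.22,0.014,0,0,0.04],[0.17,-0.22,0.014,0,0,0.06],[0.17,-0.22,0.014,0,0,0.08],[0.17,-0.22,0.014,0,0,0.099]]
  gripper: 0.6

```text
clock: 8.77
position: [0.4635, -0.2793, 0.3944]
tool_rot: [-0.675, 2.684, -0.38]
wrist_force: [0.4, 0.4, -0.8]
finger_gap: 0.0514
```

Emit:
jog_arm:
  rows:
    - [[0,0,0,0,0,0.02],[0,0,0,0,0,0.04],[0,0,0,0,0,0.06],[0,0,0,0,0,0.08],[0,0,0,0,0,0.099]]

```text
clock: 9.18
position: [0.4622, -0.2756, 0.393]
tool_rot: [0.171, 2.716, -0.204]
wrist_force: [-0.4, -0.3, -1.5]
finger_gap: 0.0511
```

Emit:
jog_arm:
  rows:
    - [[0,0,0,0,0,0.02],[0,0,0,0,0,0.04],[0,0,0,0,0,0.06],[0,0,0,0,0,0.08],[0,0,0,0,0,0.099]]

```text
clock: 9.6
position: [0.4621, -0.2755, 0.393]
tool_rot: [0.987, 2.516, -0.019]
wrist_force: [-0.4, -0.0, -0.2]
finger_gap: 0.0514
```

```bash
cat > mag.py <<'E'
from tab0 import *
def grip(L,ang,off=0.0):
    x=np.array([np.cos(ang),np.sin(ang),0]);s,c=np.sin(np.radians(25)),np.cos(np.radians(25))
    hz=x*s+np.array([0,0,c]);foot=np.r_[L[:2],.19]+.058*x
    R0=np.c_[-x*c+np.array([0,0,s]),np.zeros(3),-hz];R0[:,1]=np.cross(R0[:,2],R0[:,0])
    return R0,foot+(.036+off)*hz
E
python3 - <<'E'
from mag import *
w=np.load("w7.npz");c=(w['K'],w['R'],w['t']);im=cv2.imread("pics/w7.png");x,ty,tz=tabframe(None,-1.985);T=np.load("tab.npz")['T']
print("tab pred",proj("wrist",[T,T+.028*x,T-.028*x,T+.028*x-.05*tz],c).round(1).tolist(),"pin pred",proj("wrist",[T+.008*tz+.011*x,T+.008*tz-.011*x],c).round(1).tolist())
p=T+.008*tz;print("tail tips pred",proj("wrist",[p+.046*tz+s*.022*ty+k*.011*x for s in(1,-1) for k in(1,-1)],c).round(1).tolist())
m=cv2.inRange(cv2.cvtColor(im,cv2.COLOR_BGR2HSV),(4,120,60),(18,255,255))
for x0,x1 in((225,256),(258,286)):
    ys,xs=np.nonzero(m[165:215,x0:x1]);print(cv2.approxPolyDP(cv2.convexHull(np.c_[xs+x0,ys+165].astype(np.int32)),3,True)[:,0].tolist())
m=cv2.inRange(cv2.cvtColor(im,cv2.COLOR_BGR2HSV),(98,110,40),(128,255,255));k,l,st,ce=cv2.connectedComponentsWithStats(m)
for i in range(1,k):
    if st[i,4]>15: print("blue",st[i],ce[i].round(1))
print("H",onz("wrist",(172*.96,90*.96),.267,c))
L=(.530,-.210);R,P=grip(L,-1.985,.09);plan(R,P);print(get_obs()['joints'].round(2),P)
E
```

```text
tab pred [[256.0, 180.8], [255.1, 153.9], [256.8, 206.1], [255.2, 145.6]] pin pred [[255.6, 172.5], [256.3, 193.5]]
tail tips pred [[229.3, 187.5], [230.9, 211.8], [282.0, 185.9], [282.1, 210.3]]
[[251, 168], [252, 191], [234, 212], [231, 189]]
[[280, 211], [261, 191], [260, 169], [280, 189]]
blue [158  77  18  21 271] [166.3  86.8]
blue [184  87  17  15 104] [193.2  92.6]
blue [187 111   7   4  20] [189.8 112.8]
blue [254 146   5  27  96] [255.8 159.1]
blue [352 221  14   9  44] [359.9 223.5]
blue [139 253  21  22 129] [148.2 264.2]
blue [414 252  19  15 159] [422.8 258.9]
blue [370 259  15  11  71] [377.5 262.6]
blue [296 290  29  49 849] [310.  314.2]
blue [439 300  18  15 131] [448.2 305.5]
blue [179 314   6  16  53] [181.9 321.3]
H [ 0.48997603 -0.29322393  0.267     ]
row [-0.0058, -0.0494, 0.1909, 0.018, 0.1022, 0.2057] rows needed 12.0 clk 9.6
[-0.13  0.02  0.62  1.91 -0.06  0.78  1.34] [ 0.48522625 -0.31184229  0.30419478]
```

Emit:
jog_arm:
  rows:
    - [[-0.006,-0.05,0.02,0.018,0.102,0.206],[-0.006,-0.05,0.04,0.018,0.102,0.206],[-0.006,-0.05,0.06,0.018,0.102,0.206],[-0.006,-0.05,0.08,0.018,0.102,0.206],[-0.006,-0.05,0.1,0.018,0.102,0.206]]

```text
clock: 10.02
position: [0.4683, -0.3045, 0.3451]
tool_rot: [1.783, 2.389, 0.239]
wrist_force: [0.0, 0.4, -0.4]
finger_gap: 0.0511
```

```bash
python3 - <<'E'
from mag import *
R,P=grip((.530,-.210),-1.985,.09);plan(R,P);print(get_obs()['joints'].round(2))
E
```

```text
row [-0.0216, 0.0098, 0.0866, 0.0099, 0.058, 0.117] rows needed 7.0 clk 10.02
[ 0.05  0.29  0.73  1.72 -0.41  1.1   1.21]
```

Emit:
jog_arm:
  rows:
    - [[-0.022,0.01,0.087,0.01,0.058,0.117],[-0.022,0.01,0.087,0.01,0.058,0.117],[-0.022,0.01,0.087,0.01,0.058,0.117],[-0.022,0.01,0.087,0.01,0.058,0.117],[-0.022,0.01,0.087,0.01,0.058,0.117]]

```text
clock: 10.43
position: [0.4852, -0.3123, 0.3037]
tool_rot: [-2.329, -1.822, -0.476]
wrist_force: [0.3, 0.1, 0.5]
finger_gap: 0.0514
```

Emit:
jog_arm:
  rows:
    - [[0,0,0,0.003,0.017,0.034],[0,0,0,0.003,0.017,0.034],[0,0,0,0.003,0.017,0.034]]

```text
clock: 10.68
position: [0.484, -0.3137, 0.3028]
tool_rot: [-2.403, -1.5, -0.537]
wrist_force: [-0.6, 0.5, -0.3]
finger_gap: 0.0516
```

```bash
python3 - <<'E'
from mag import *
R,P=grip((.530,-.210),-1.985,.09);plan(R,P);o=get_obs();print(o['joints'].round(2))
c=cal("wrist");im=capture("wrist")[:,:,::-1].copy();np.savez("w8.npz",K=c[0],R=c[1],t=c[2]);cv2.imwrite("pics/w8.png",im)
m=cv2.inRange(cv2.cvtColor(im,cv2.COLOR_BGR2HSV),(98,110,40),(128,255,255));k,l,st,ce=cv2.connectedComponentsWithStats(m)
for i in range(1,k):
    if st[i,4]>60: print("blue",st[i],ce[i].round(1))
R2,E=grip((.530,-.210),-1.985,.050);print("end pred",proj("wrist",[E],c),"lens",proj("wrist",[[.53,-.21,.198]],c))
cv2.imwrite("pics/w8b.png",cv2.resize(im,(800,600)))
E
```

```text
row [0.0052, 0.0006, -0.0005, -0.0009, -0.0029, -0.0066] rows needed 1.0 clk 10.68
[ 0.31  0.57  0.77  1.55 -0.75  1.52  0.77]
blue [ 41  24  14  13 108] [47.6 30.2]
blue [ 65  63  14  14 124] [71.7 69.5]
blue [159  84  24  18 158] [170.7  92.7]
blue [159 120  38  35 824] [177.3 137. ]
blue [347 193  21  34 225] [353.4 210.9]
blue [240 201  27  28 570] [252.7 214.3]
end pred [[253.64542343 216.72029038]] lens [[251.74432096 125.32962505]]
```

View pics/w8b.png

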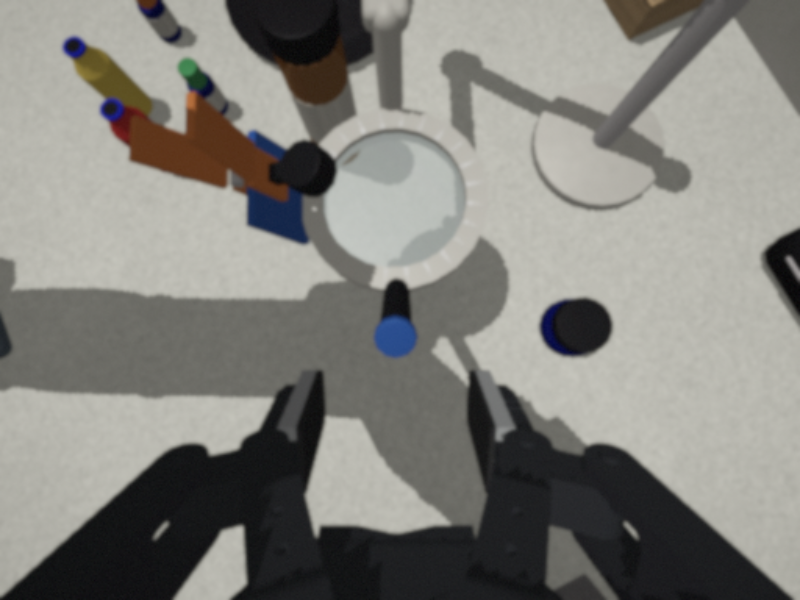

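The wrist view shows the handle cap at (395,337), the lens at (396,198) and the clip on the tab. That agrees with the prediction to about 2 mm, so I'll go down and grip.

Emit:
jog_arm:
  rows:
    - [[0.009,0,0.04,-0.001,-0.003,-0.007],[0.009,0,0.08,-0.001,-0.003,-0.007],[0.009,0,0.13,-0.001,-0.003,-0.007],[0.009,0,0.178,-0.001,-0.003,-0.007],[0.009,0,0.178,-0.001,-0.003,-0.007]]

```text
clock: 11.15
position: [0.5024, -0.2684, 0.2243]
tool_rot: [-2.378, -1.583, -0.531]
wrist_force: [-0.1, 0.2, -1.3]
finger_gap: 0.0511
```

Emit:
jog_arm:
  rows:
    - [[0,0,0,0,0,0],[0,0,0,0,0,0],[0,0,0,0,0,0],[0,0,0,0,0,0],[0,0,0,0,0,0]]
  gripper: 0
  squeeze: 70

```text
clock: 11.57
position: [0.5022, -0.2738, 0.2294]
tool_rot: [-2.389, -1.58, -0.536]
wrist_force: [-1.4, -1.1, 7.1]
finger_gap: 0.0152
```

Emit:
jog_arm:
  rows:
    - [[0,0,0,0,0,0],[0,0,0,0,0,0],[0,0,0,0,0,0],[0,0,0,0,0,0]]

```text
clock: 11.9
position: [0.5022, -0.2738, 0.2294]
tool_rot: [-2.389, -1.579, -0.536]
wrist_force: [-1.7, -1.4, 6.5]
finger_gap: 0.0147
```

```bash
python3 - <<'E'
from mag import *
R,P=grip((.530,-.210),-1.985);plan(R,P);o=get_obs();print(o['joints'].round(2))
w=np.load("w8.npz");c=(w['K'],w['R'],w['t']);L=onz("wrist",(253.6,127),.196,c);print("L",L)
# fresh points of bottle & jars in the initial top picture
im=cv2.imread("pics/top0.png");hsv=cv2.cvtColor(im,cv2.COLOR_BGR2HSV)
m=cv2.inRange(hsv,(100,90,25),(130,255,255))[175:200,215:250];ys,xs=np.nonzero(m);q=np.c_[xs+215,ys+175].astype(np.int32);print("bottle",cv2.boundingRect(q),len(q),q.mean(0))
k,l,st,ce=cv2.connectedComponentsWithStats(m)
im=cv2.imread("pics/s7.png");hsv=cv2.cvtColor(im,cv2.COLOR_BGR2HSV)
m=cv2.inRange(hsv,(100,90,25),(130,255,255))[215:270,240:275];ys,xs=np.nonzero(m);q=np.c_[xs+240,ys+215].astype(np.int32);print("bottle side",cv2.boundingRect(q),len(q))
cv2.imwrite("pics/bot.png",np.hstack([cv2.resize(cv2.imread("pics/top0.png")[165:215,200:300],(500,250),interpolation=cv2.INTER_CUBIC)*1,cv2.resize(im[215:275,235:285],(208,250),interpolation=cv2.INTER_CUBIC)]))
E
```

```text
row [-0.0123, -0.0008, 0.0093, 0.001, 0.0004, 0.0021] rows needed 1.0 clk 11.9
[ 0.24  0.6   0.73  1.7  -0.8   1.32  0.86]
L [ 0.53119745 -0.21168721  0.196     ]
bottle (226, 184, 10, 11) 86 [230.31395349 189.05813953]
bottle side (250, 226, 11, 34) 122
```

```bash
python3 - <<'E'
from mag import *
for n,uv in(("w1",(148*.64,204*.64)),("w7",(317*.96,347*.96))):
    w=np.load(n+".npz");print(n,onz("wrist",uv,.106,(w['K'],w['R'],w['t'])).round(4))
print("top",onz("top",(229.3,187),.106).round(4),"side",onz("side",(400*.64,357*.64),.106).round(4))
w1=cv2.imread("pics/w1.png");w7=cv2.imread("pics/w7.png");t=cv2.imread("pics/top0.png");s=cv2.imread("pics/s7.png")
r=lambda im,x,y,d:cv2.resize(im[y:y+d,x:x+d],(400,300) if 0 else (300,300),interpolation=cv2.INTER_CUBIC)
cv2.imwrite("pics/bot.png",np.vstack([np.hstack([r(w1,85,100,75),r(w7,280,275,75)]),np.hstack([r(t,205,165,50),r(s,235,215,50)])]))
E
```

```text
w1 [0.5648 0.1198 0.106 ]
w7 [0.5629 0.1181 0.106 ]
top [0.5643 0.1191 0.106 ] side [0.562  0.1184 0.106 ]
```

View pics/bot.png

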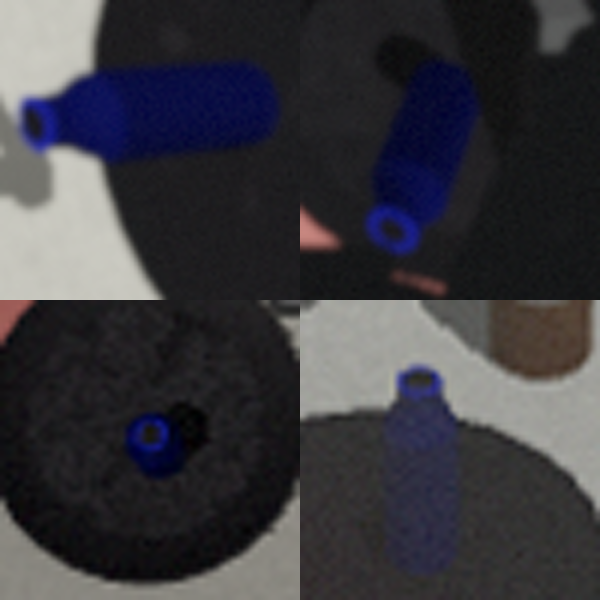

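All four views put the bottle mouth at about (0.5635, 0.119), within 2 mm. Next, plan the swing round the far side of the amber jar, between it and the shoulder post.

```bash
cat > swing.py <<'E'
from mag import *
import sys
A=np.array([.531,-.053]);W=np.array([.757,.134]);S=np.array([.778,-.190]);L0=np.array([.531,-.211]);LT=np.array([.5635,.119])
def head(L):
    d=L-S;r=np.linalg.norm(d);return np.arctan2(d[1],d[0])%(2*np.pi)+np.arccos(r/.52)
def M(L,ang):
    T=np.eye(4);T[:3,:3]=Ro.from_rotvec([0,0,ang]).as_matrix();T[:3,3]=[*L,.19];return T
def tool():
    o=get_obs();T=np.eye(4);T[:3,:3]=Ro.from_rotvec(o['tool_rot']).as_matrix();T[:3,3]=o['position'];return T
def Lp(s):
    th=np.radians(-90+s*(79.3+90));r=(.158,.175)[0]*(1-s)+.175*s-.05*s*(1-s);return A+r*np.array([np.cos(th),np.sin(th)])
def rows(T0,Ts):
    I=np.linalg.inv(T0);out=[]
    for T in Ts:
        D=I@T;out.append(np.r_[D[:3,3]/.5,Ro.from_matrix(D[:3,:3]).as_rotvec()/(2*np.pi)].round(3).tolist())
    return out
E
python3 - <<'E'
from swing import *
print("heading model",head(L0)-2*np.pi,"vs -1.985")
off=(-1.985+2*np.pi)-head(L0)
G=np.linalg.inv(M(L0,-1.985))@tool();np.savez("G.npz",G=G,off=off)
N=40;Ts=[M(Lp(i/N),head(Lp(i/N))+off*(1-i/N))@G for i in range(N+1)]
L=np.array([Lp(i/N) for i in range(N+1)]);h=np.array([head(l) for l in L])
print("min amber",np.linalg.norm(L-A,axis=1).min(),"white",np.linalg.norm(L-W,axis=1).min(),"post",np.linalg.norm(L-S,axis=1).min(),"val max",(2*np.arccos(np.linalg.norm(L-S,axis=1)/.52)-2.25).max(),"step mm",1000*np.linalg.norm(np.diff([t[:3,3] for t in Ts],axis=0),axis=1).max(),"deg",np.degrees(np.abs(np.diff(h)).max()),"h",h[::8].round(2))
print(np.array([t[:3,3] for t in Ts])[::8].round(3).tolist())
for k in range(4): print(rows(Ts[5*k],Ts[5*k+1:5*k+6]))
E
```

```text
heading model -1.9828924886741603 vs -1.985
min amber 0.15255625000000003 white 0.1310202692016209 post 0.13002611876208425 val max 0.38612839129733434 step mm 15.89512200513378 deg 5.0771399364181455 h [4.3  4.34 3.81 3.27 3.04 2.94]
[[0.502, -0.274, 0.229], [0.59, -0.244, 0.229], [0.618, -0.153, 0.229], [0.615, -0.029, 0.229], [0.577, 0.072, 0.229], [0.496, 0.134, 0.229]]
[[0.01, 0.024, 0.005, 0.002, 0.0, -0.004], [0.022, 0.046, 0.011, 0.003, 0.0, -0.006], [0.034, 0.067, 0.017, 0.004, 0.0, -0.009], [0.048, 0.085, 0.023, 0.005, 0.0, -0.01], [0.063, 0.102, 0.03, 0.005, 0.0, -0.011]]
[[0.015, 0.016, 0.007, -0.0, -0.0, 0.001], [0.03, 0.029, 0.014, -0.001, -0.0, 0.002], [0.046, 0.04, 0.022, -0.002, -0.0, 0.005], [0.064, 0.048, 0.03, -0.005, -0.0, 0.01], [0.082, 0.054, 0.039, -0.007, -0.0, 0.016]]
[[0.02, 0.0, 0.009, -0.004, -0.0, 0.008], [0.04, -0.003, 0.019, -0.008, -0.0, 0.017], [0.062, -0.008, 0.029, -0.013, -0.0, 0.028], [0.085, -0.016, 0.039, -0.018, -0.0, 0.04], [0.109, -0.026, 0.05, -0.024, -0.001, 0.052]]
[[0.02, -0.02, 0.009, -0.006, -0.0, 0.013], [0.04, -0.042, 0.018, -0.012, -0.0, 0.025], [0.061, -0.064, 0.027, -0.017, -0.0, 0.037], [0.082, -0.086, 0.037, -0.023, -0.001, 0.049], [0.102, -0.109, 0.046, -0.027, -0.001, 0.059]]
```

```bash
sed -i 's/-\.05\*s/-.09*s/' swing.py; cat > go.py <<'E'
from swing import *
g=np.load("G.npz");G,off=g['G'],g['off'];N=40;k0=int(sys.argv[1]);n=int(sys.argv[2])
f=lambda i:M(Lp(min(i/N,1)),head(Lp(min(i/N,1)))+off*(1-min(i/N,1)))@G
T=tool();E=np.linalg.inv(f(k0))@T;print("err mm",(1000*E[:3,3]).round(1),"deg",np.degrees(Ro.from_matrix(E[:3,:3]).as_rotvec()).round(1),"F",get_obs()['wrist_force'].round(1),"q",get_obs()['joints'].round(2),"clk",get_obs()['clock'])
for k in range(k0,k0+5*n,5): print(rows(f(k),[f(k+j) for j in range(1,6)]))
E
python3 go.py 0 2
python3 - <<'E'
from swing import *
L=np.array([Lp(i/40) for i in range(41)])
print("min amber",np.linalg.norm(L-A,axis=1).min(),"white",np.linalg.norm(L-W,axis=1).min(),"post",np.linalg.norm(L-S,axis=1).min(),"val max",(2*np.arccos(np.linalg.norm(L-S,axis=1)/.52)-2.25).max())
E
```

```text
err mm [-0. -0.  0.] deg [ 0.  0. -0.] F [-1.7 -1.4  6.5] q [ 0.24  0.6   0.73  1.7  -0.8   1.32  0.86] clk 11.9
[[0.012, 0.022, 0.006, 0.001, 0.0, -0.003], [0.025, 0.043, 0.012, 0.002, 0.0, -0.005], [0.038, 0.061, 0.019, 0.003, 0.0, -0.007], [0.053, 0.078, 0.025, 0.003, 0.0, -0.007], [0.068, 0.092, 0.033, 0.003, 0.0, -0.007]]
[[0.015, 0.013, 0.007, -0.001, -0.0, 0.001], [0.032, 0.024, 0.015, -0.002, -0.0, 0.004], [0.048, 0.032, 0.023, -0.003, -0.0, 0.007], [0.066, 0.038, 0.031, -0.006, -0.0, 0.012], [0.084, 0.041, 0.04, -0.009, -0.0, 0.019]]
min amber 0.1432 white 0.13787782231192472 post 0.13910781388736898 val max 0.34996637853336754
```

Emit:
jog_arm:
  rows:
    - [[0.012,0.022,0.006,0.001,0,-0.003],[0.025,0.043,0.012,0.002,0,-0.005],[0.038,0.061,0.019,0.003,0,-0.007],[0.053,0.078,0.025,0.003,0,-0.007],[0.068,0.092,0.033,0.003,0,-0.007]]

```text
clock: 12.32
position: [0.5579, -0.2605, 0.2293]
tool_rot: [-2.351, -1.632, -0.522]
wrist_force: [-9.9, -10.9, 13.7]
finger_gap: 0.0145
```

```bash
python3 go.py 5 2
```

```text
err mm [-3.3 -0.4 -1.4] deg [-0.1 -0.3  0.2] F [ -9.9 -10.9  13.7] q [ 0.2   0.65  0.71  1.6  -0.81  1.35  0.8 ] clk 12.3167
[[0.015, 0.013, 0.007, -0.001, -0.0, 0.001], [0.032, 0.024, 0.015, -0.002, -0.0, 0.004], [0.048, 0.032, 0.023, -0.003, -0.0, 0.007], [0.066, 0.038, 0.031, -0.006, -0.0, 0.012], [0.084, 0.041, 0.04, -0.009, -0.0, 0.019]]
[[0.019, -0.002, 0.009, -0.003, -0.0, 0.008], [0.039, -0.006, 0.018, -0.008, -0.0, 0.016], [0.06, -0.013, 0.028, -0.012, -0.0, 0.026], [0.081, -0.021, 0.037, -0.017, -0.0, 0.037], [0.103, -0.031, 0.048, -0.022, -0.001, 0.048]]
```

Tracking well, with modest forces. Continuing.

Emit:
jog_arm:
  rows:
    - [[0.015,0.013,0.007,-0.001,0,0.001],[0.032,0.024,0.015,-0.002,0,0.004],[0.048,0.032,0.023,-0.003,0,0.007],[0.066,0.038,0.031,-0.006,0,0.012],[0.084,0.041,0.04,-0.009,0,0.019]]

```text
clock: 12.73
position: [0.593, -0.2241, 0.2294]
tool_rot: [-2.471, -1.482, -0.551]
wrist_force: [-12.9, -10.1, 15.4]
finger_gap: 0.0145
```

```bash
python3 go.py 10 2
```

```text
err mm [-3.6 -0.4 -1.7] deg [-0.4 -0.2  0.4] F [-12.9 -10.1  15.4] q [ 0.1   0.64  0.74  1.63 -0.88  1.28  0.65] clk 12.7333
[[0.019, -0.002, 0.009, -0.003, -0.0, 0.008], [0.039, -0.006, 0.018, -0.008, -0.0, 0.016], [0.06, -0.013, 0.028, -0.012, -0.0, 0.026], [0.081, -0.021, 0.037, -0.017, -0.0, 0.037], [0.103, -0.031, 0.048, -0.022, -0.001, 0.048]]
[[0.018, -0.019, 0.008, -0.005, -0.0, 0.011], [0.037, -0.039, 0.017, -0.01, -0.0, 0.022], [0.056, -0.059, 0.025, -0.015, -0.0, 0.033], [0.074, -0.08, 0.033, -0.02, -0.001, 0.043], [0.093, -0.102, 0.042, -0.024, -0.001, 0.053]]
```

Emit:
jog_arm:
  rows:
    - [[0.019,-0.002,0.009,-0.003,0,0.008],[0.039,-0.006,0.018,-0.008,0,0.016],[0.06,-0.013,0.028,-0.012,0,0.026],[0.081,-0.021,0.037,-0.017,0,0.037],[0.103,-0.031,0.048,-0.022,-0.001,0.048]]

```text
clock: 13.15
position: [0.6052, -0.167, 0.2288]
tool_rot: [-2.736, -1.066, -0.604]
wrist_force: [-14.1, -10.3, 12.0]
finger_gap: 0.0149
```

```bash
python3 go.py 15 2
```

```text
err mm [-4.4  1.  -1.3] deg [-0.4 -0.2  0.8] F [-14.1 -10.3  12. ] q [-0.1   0.56  0.83  1.82 -0.99  1.07  0.36] clk 13.15
[[0.018, -0.019, 0.008, -0.005, -0.0, 0.011], [0.037, -0.039, 0.017, -0.01, -0.0, 0.022], [0.056, -0.059, 0.025, -0.015, -0.0, 0.033], [0.074, -0.08, 0.033, -0.02, -0.001, 0.043], [0.093, -0.102, 0.042, -0.024, -0.001, 0.053]]
[[0.01, -0.027, 0.004, -0.004, -0.0, 0.009], [0.019, -0.054, 0.008, -0.008, -0.0, 0.017], [0.027, -0.081, 0.011, -0.011, -0.0, 0.024], [0.034, -0.108, 0.014, -0.014, -0.0, 0.031], [0.04, -0.135, 0.017, -0.017, -0.0, 0.037]]
```

Emit:
jog_arm:
  rows:
    - [[0.018,-0.019,0.008,-0.005,0,0.011],[0.037,-0.039,0.017,-0.01,0,0.022],[0.056,-0.059,0.025,-0.015,0,0.033]]

```text
clock: 13.4
position: [0.6094, -0.1228, 0.2289]
tool_rot: [-2.875, -0.76, -0.641]
wrist_force: [-8.1, -7.2, 5.9]
finger_gap: 0.0147
```

```bash
python3 go.py 18 2
```

```text
err mm [-1.5  1.8 -0.1] deg [-0.3  0.1  0.7] F [-8.1 -7.2  5.9] q [-0.27  0.51  0.87  1.93 -1.04  0.89  0.12] clk 13.4
[[0.014, -0.025, 0.006, -0.005, -0.0, 0.01], [0.027, -0.051, 0.012, -0.009, -0.0, 0.02], [0.04, -0.076, 0.018, -0.013, -0.0, 0.028], [0.052, -0.102, 0.023, -0.017, -0.0, 0.036], [0.064, -0.127, 0.028, -0.02, -0.001, 0.044]]
[[0.003, -0.028, 0.001, -0.003, -0.0, 0.007], [0.005, -0.055, 0.002, -0.006, -0.0, 0.013], [0.006, -0.082, 0.002, -0.008, -0.0, 0.018], [0.006, -0.109, 0.001, -0.011, -0.0, 0.023], [0.004, -0.136, 0.0, -0.013, -0.0, 0.028]]
```

Emit:
jog_arm:
  rows:
    - [[0.014,-0.025,0.006,-0.005,0,0.01],[0.027,-0.051,0.012,-0.009,0,0.02],[0.04,-0.076,0.018,-0.013,0,0.028]]

```text
clock: 13.65
position: [0.6097, -0.0778, 0.229]
tool_rot: [-2.969, -0.485, -0.664]
wrist_force: [-9.0, -5.0, 6.8]
finger_gap: 0.0147
```

```bash
python3 go.py 21 2
```

```text
err mm [-0.4  1.2  0.3] deg [-0.1  0.3  0.5] F [-9.  -5.   6.8] q [-0.46  0.47  0.91  2.01 -1.05  0.73 -0.13] clk 13.65
[[0.007, -0.028, 0.003, -0.004, -0.0, 0.008], [0.014, -0.055, 0.006, -0.007, -0.0, 0.015], [0.02, -0.082, 0.008, -0.01, -0.0, 0.022], [0.024, -0.11, 0.01, -0.013, -0.0, 0.028], [0.028, -0.136, 0.011, -0.015, -0.0, 0.033]]
[[-0.003, -0.027, -0.002, -0.002, -0.0, 0.005], [-0.008, -0.052, -0.004, -0.004, -0.0, 0.009], [-0.014, -0.078, -0.007, -0.006, -0.0, 0.014], [-0.021, -0.103, -0.011, -0.008, -0.0, 0.017], [-0.029, -0.127, -0.015, -0.01, -0.0, 0.021]]
```

Emit:
jog_arm:
  rows:
    - [[0.007,-0.028,0.003,-0.004,0,0.008],[0.014,-0.055,0.006,-0.007,0,0.015],[0.02,-0.082,0.008,-0.01,0,0.022],[0.024,-0.11,0.01,-0.013,0,0.028],[0.028,-0.136,0.011,-0.015,0,0.033]]

```text
clock: 14.07
position: [0.6034, -0.0069, 0.2293]
tool_rot: [-3.047, -0.151, -0.684]
wrist_force: [10.7, -1.6, -11.3]
finger_gap: 0.0147
```

```bash
python3 go.py 26 2
```

```text
err mm [ 1.5 -0.1  0.8] deg [0.3 0.4 0.2] F [ 10.7  -1.6 -11.3] q [-0.78  0.48  1.06  2.08 -1.03  0.6  -0.51] clk 14.0667
[[-0.003, -0.027, -0.002, -0.002, -0.0, 0.005], [-0.008, -0.052, -0.004, -0.004, -0.0, 0.009], [-0.014, -0.078, -0.007, -0.006, -0.0, 0.014], [-0.021, -0.103, -0.011, -0.008, -0.0, 0.017], [-0.029, -0.127, -0.015, -0.01, -0.0, 0.021]]
[[-0.013, -0.022, -0.006, -0.001, -0.0, 0.003], [-0.027, -0.042, -0.013, -0.003, -0.0, 0.006], [-0.042, -0.062, -0.02, -0.004, -0.0, 0.009], [-0.058, -0.08, -0.028, -0.005, -0.0, 0.011], [-0.075, -0.097, -0.036, -0.006, -0.0, 0.013]]
```

Emit:
jog_arm:
  rows:
    - [[-0.003,-0.027,-0.002,-0.002,0,0.005],[-0.008,-0.052,-0.004,-0.004,0,0.009],[-0.014,-0.078,-0.007,-0.006,0,0.014],[-0.021,-0.103,-0.011,-0.008,0,0.017],[-0.029,-0.127,-0.015,-0.01,0,0.021]]

```text
clock: 14.48
position: [0.5817, 0.055, 0.2295]
tool_rot: [3.047, -0.068, 0.686]
wrist_force: [10.6, -3.1, -13.6]
finger_gap: 0.0148
```

```bash
python3 go.py 31 2
```

```text
err mm [ 2.4 -0.9  1. ] deg [0.2 0.5 0.2] F [ 10.6  -3.1 -13.6] q [-1.06  0.53  1.23  2.12 -1.    0.57 -0.81] clk 14.4833
[[-0.013, -0.022, -0.006, -0.001, -0.0, 0.003], [-0.027, -0.042, -0.013, -0.003, -0.0, 0.006], [-0.042, -0.062, -0.02, -0.004, -0.0, 0.009], [-0.058, -0.08, -0.028, -0.005, -0.0, 0.011], [-0.075, -0.097, -0.036, -0.006, -0.0, 0.013]]
[[-0.02, -0.014, -0.009, -0.001, -0.0, 0.002], [-0.041, -0.026, -0.019, -0.002, -0.0, 0.004], [-0.063, -0.037, -0.029, -0.003, -0.0, 0.006], [-0.085, -0.046, -0.04, -0.004, -0.0, 0.008], [-0.085, -0.046, -0.04, -0.004, -0.0, 0.008]]
```

Emit:
jog_arm:
  rows:
    - [[-0.013,-0.022,-0.006,-0.001,0,0.003],[-0.027,-0.042,-0.013,-0.003,0,0.006],[-0.042,-0.062,-0.02,-0.004,0,0.009],[-0.058,-0.08,-0.028,-0.005,0,0.011],[-0.075,-0.097,-0.036,-0.006,0,0.013]]

```text
clock: 14.9
position: [0.5421, 0.1051, 0.2295]
tool_rot: [3.023, -0.205, 0.681]
wrist_force: [10.1, -5.1, -9.4]
finger_gap: 0.0147
```

```bash
python3 go.py 36 1
```

```text
err mm [ 2.3 -0.8  1. ] deg [0.3 0.6 0. ] F [10.1 -5.1 -9.4] q [-1.29  0.59  1.38  2.17 -0.98  0.58 -1.02] clk 14.9
[[-0.02, -0.014, -0.009, -0.001, -0.0, 0.002], [-0.041, -0.026, -0.019, -0.002, -0.0, 0.004], [-0.063, -0.037, -0.029, -0.003, -0.0, 0.006], [-0.085, -0.046, -0.04, -0.004, -0.0, 0.008], [-0.085, -0.046, -0.04, -0.004, -0.0, 0.008]]
```

Emit:
jog_arm:
  rows:
    - [[-0.02,-0.014,-0.009,-0.001,0,0.002],[-0.041,-0.026,-0.019,-0.002,0,0.004],[-0.063,-0.037,-0.029,-0.003,0,0.006],[-0.085,-0.046,-0.04,-0.004,0,0.008],[-0.085,-0.046,-0.04,-0.004,0,0.008]]

```text
clock: 15.32
position: [0.4974, 0.1354, 0.2291]
tool_rot: [3.005, -0.286, 0.675]
wrist_force: [-9.1, 2.7, 12.8]
finger_gap: 0.0144
```

Emit:
jog_arm:
  rows:
    - [[0,0,0,0,0,0],[0,0,0,0,0,0]]

```text
clock: 15.48
position: [0.4978, 0.1351, 0.2291]
tool_rot: [3.007, -0.285, 0.673]
wrist_force: [-8.2, 3.5, 14.3]
finger_gap: 0.0143
```

```bash
python3 go.py 40 1; python3 - <<'E'
from swing import *
c=cal("wrist");im=capture("wrist")[:,:,::-1].copy();np.savez("w9.npz",K=c[0],R=c[1],t=c[2]);cv2.imwrite("pics/w9.png",im)
t=capture("top")[:,:,::-1].copy();cv2.imwrite("pics/t9.png",t);s=capture("side")[:,:,::-1].copy();cv2.imwrite("pics/s9.png",s)
print("lens pred wrist",proj("wrist",[[*LT,.196],[*LT,.106]],c).round(1).tolist(),"side",proj("side",[[*LT,.19]]).round(1),"top",proj("top",[[*LT,.19]]).round(1))
a=cv2.resize(im,(533,400));b=cv2.resize(s[130:270,200:293],(266,400),interpolation=cv2.INTER_CUBIC);cv2.imwrite("pics/c9.png",np.hstack([a,b]))
E
```

```text
err mm [ 1.2 -1.6  0.9] deg [0.4 0.4 0. ] F [-8.2  3.5 14.3] q [-1.47  0.63  1.5   2.22 -0.96  0.6  -1.15] clk 15.4833
[[0.0, -0.0, -0.0, 0.0, 0.0, 0.0], [0.0, -0.0, -0.0, 0.0, 0.0, 0.0], [0.0, -0.0, -0.0, 0.0, 0.0, 0.0], [0.0, -0.0, -0.0, 0.0, 0.0, 0.0], [0.0, -0.0, -0.0, 0.0, 0.0, 0.0]]
lens pred wrist [[257.0, 149.1], [255.4, 172.6]] side [[254.9 202.6]] top [[227.8 184.3]]
```

I've used up my 12 picture views, so the remaining checks are numerical. I'll find the lens rim and the bottle mouth in the wrist, side and top images.

```bash
python3 - <<'E'
from swing import *
w=np.load("w9.npz");c=(w['K'],w['R'],w['t'])
g=np.load("G.npz")['G'];Tm=tool()@np.linalg.inv(g);print("mag from tool",Tm[:3,3].round(4),np.arctan2(Tm[1,0],Tm[0,0]))
def lens(name,c,z=.198):
    im=cv2.imread(name);gray=cv2.medianBlur(cv2.cvtColor(im,cv2.COLOR_BGR2GRAY),3)
    K,R,t=c
    # rectify the horizontal plane z: 0.5 mm/px patch about expected centre
    ctr=exp;n=400;s=.0005
    P=np.array([[ctr[0]+a*s*n/2,ctr[1]+b*s*n/2,z] for a,b in((-1,-1),(1,-1),(1,1),(-1,1))])
    H=cv2.getPerspectiveTransform(np.float32(proj("wrist",P,c)),np.float32([[0,0],[n,0],[n,n],[0,n]]))
    r=cv2.warpPerspective(gray,H,(n,n))
    best=cv2.HoughCircles(r,cv2.HOUGH_GRADIENT,1,20,param1=60,param2=18,minRadius=85,maxRadius=125)
    cs=[] if best is None else best[0][:4]
    print(name,[((ctr[0]+(u-n/2)*s).round(4),(ctr[1]+(v-n/2)*s).round(4),"rad",rr*s) for u,v,rr in cs])
w8=np.load("w8.npz");exp=np.array([.531,-.211]);lens("pics/w8.png",(w8['K'],w8['R'],w8['t']))
exp=LT;lens("pics/w9.png",c)
im=cv2.imread("pics/w9.png");hsv=cv2.cvtColor(im,cv2.COLOR_BGR2HSV);m=cv2.inRange(hsv,(100,90,25),(130,255,255));k,l,st,ce=cv2.connectedComponentsWithStats(m)
for i in range(1,k):
    if st[i,4]>40: print("blue",st[i],ce[i].round(1))
im=cv2.imread("pics/s9.png");hsv=cv2.cvtColor(im,cv2.COLOR_BGR2HSV);m=cv2.inRange(hsv,(100,90,25),(130,255,255))[190:280,235:280];ys,xs=np.nonzero(m);print("side bottle",cv2.boundingRect(np.c_[xs+235,ys+190].astype(np.int32)))
for nm in("s7","s9"):
    im=cv2.imread(f"pics/{nm}.png").astype(int)
a=cv2.imread("pics/s7.png").astype(int);b=cv2.imread("pics/s9.png").astype(int)
for n,P in(("amber",[.531,-.053]),("white",W)):
    for z in(.19,.1,.03):
        u,v=proj("side",[[*P,z]])[0].astype(int);print(n,z,(u,v),np.abs(a-b)[v-4:v+5,u-14:u+15].mean().round(1))
E
```

```text
mag from tool [0.5656 0.1206 0.1901] 2.9421887924167227
pics/w8.png [(np.float64(0.5287), np.float64(-0.2123), 'rad', np.float32(0.045150004)), (np.float64(0.5242), np.float64(-0.2017), 'rad', np.float32(0.055500004)), (np.float64(0.5197), np.float64(-0.2203), 'rad', np.float32(0.053200003)), (np.float64(0.5307), np.float64(-0.2223), 'rad', np.float32(0.048200004))]
pics/w9.png [(np.float64(0.5502), np.float64(0.1303), 'rad', np.float32(0.055600002)), (np.float64(0.5683), np.float64(0.1203), 'rad', np.float32(0.0465)), (np.float64(0.5617), np.float64(0.1293), 'rad', np.float32(0.050650004)), (np.float64(0.5562), np.float64(0.1203), 'rad', np.float32(0.053950004))]
blue [120  79  37  28 486] [136.6  92.6]
blue [ 114  135   63   49 2001] [144.1 158.6]
blue [382 258  14  21 120] [386.5 266.7]
blue [ 38 263  17  15 154] [ 45.8 269.9]
blue [327 274  16   6  59] [334.2 276.2]
blue [ 53 283  18  19 195] [ 61.6 292.2]
blue [ 231  283   45   44 1543] [253.  304.4]
side bottle (235, 205, 26, 56)
amber 0.19 (np.int64(274), np.int64(171)) 13.3
amber 0.1 (np.int64(273), np.int64(197)) 39.0
amber 0.03 (np.int64(273), np.int64(216)) 11.0
white 0.19 (np.int64(181), np.int64(200)) 4.7
white 0.1 (np.int64(184), np.int64(228)) 12.3
white 0.03 (np.int64(187), np.int64(248)) 5.0
```

```bash
cat > rim.py <<'E'
from swing import *
def rim(im,c,ctr,z,lo=.050,hi=.072):
    g=cv2.GaussianBlur(cv2.cvtColor(im,cv2.COLOR_BGR2GRAY),(3,3),0).astype(np.float32);pts=[]
    rs=np.arange(lo,hi,.0005)
    for th in np.radians(np.arange(0,360,3)):
        P=np.c_[ctr[0]+rs*np.cos(th),ctr[1]+rs*np.sin(th),np.full(len(rs),z)];uv=proj("",P,c).astype(np.float32)
        p=cv2.remap(g,uv[None,:,0],uv[None,:,1],cv2.INTER_LINEAR)[0];d=p[4:]-p[:-4];i=d.argmin()
        if d[i]<-18: pts.append(P[i+2,:2])
    pts=np.array(pts)
    from scipy.optimize import least_squares
    f=lambda q:np.hypot(pts[:,0]-q[0],pts[:,1]-q[1])-q[2]
    r=least_squares(f,[*ctr,.06],loss="soft_l1",f_scale=.001);return r.x.round(4),len(pts),int((np.abs(f(r.x))<.002).sum())
E
python3 - <<'E'
from rim import *
for n,ctr in(("w8",(.531,-.211)),("w9",(.5656,.1206))):
    w=np.load(n+".npz");c=(w['K'],w['R'],w['t'])
    for z in(.198,.190): print(n,z,rim(cv2.imread(f"pics/{n}.png"),c,ctr,z))
print("t9",rim(cv2.imread("pics/t9.png"),cal("top"),(.5656,.1206),.194))
print("t0",rim(cv2.imread("pics/top0.png"),cal("top"),(.531,-.211),.194))
print("s9",rim(cv2.imread("pics/s9.png"),cal("side"),(.5656,.1206),.194))
E
```

```text
w8 0.198 (array([ 0.53  , -0.2099,  0.0603]), 69, 54)
w8 0.19 (array([ 0.5312, -0.2069,  0.0622]), 68, 55)
w9 0.198 (array([0.5674, 0.1204, 0.0605]), 74, 66)
w9 0.19 (array([0.5697, 0.1198, 0.063 ]), 77, 68)
t9 (array([0.5663, 0.1218, 0.0606]), 106, 89)
t0 (array([ 0.5256, -0.2075,  0.056 ]), 20, 19)
s9 (array([0.5701, 0.1089, 0.0585]), 31, 23)
```

The lens rim fit gives a radius of 60.5 mm, which matches. The lens is at (0.567, 0.121) and the target is (0.5635, 0.119), so I'll nudge it.

Emit:
jog_arm:
  rows:
    - [[-0.006,0.006,-0.003,0,0,0],[-0.006,0.006,-0.003,0,0,0],[-0.006,0.006,-0.003,0,0,0],[-0.006,0.006,-0.003,0,0,0]]

```text
clock: 15.97
position: [0.4942, 0.1318, 0.2292]
tool_rot: [3.006, -0.287, 0.674]
wrist_force: [-2.1, -2.3, 8.2]
finger_gap: 0.0143
```

```bash
python3 - <<'E'
from rim import *
g=np.load("G.npz")['G'];Tm=tool()@np.linalg.inv(g);print("mag from tool",Tm[:3,3].round(4),get_obs()['wrist_force'].round(1),get_obs()['joints'].round(2))
c=cal("wrist");print(rim(capture("wrist")[:,:,::-1].copy(),c,LT,.198),rim(capture("top")[:,:,::-1].copy(),cal("top"),LT,.194))
E
```

```text
mag from tool [0.562  0.1172 0.1903] [-2.1 -2.3  8.2] [-1.48  0.62  1.5   2.23 -0.95  0.6  -1.15]
(array([0.564 , 0.1179, 0.0606]), 76, 69) (array([0.5629, 0.1195, 0.0605]), 106, 92)
```

The lens now measures (0.5635, 0.1187), on target. Releasing and backing off.

Emit:
jog_arm:
  rows:
    - [[0,0,0,0,0,0],[0,0,0,0,0,0],[0,0,0,0,0,0],[0,0,0,0,0,0],[0,0,0,0,0,0]]
  gripper: 0.5

```text
clock: 16.48
position: [0.4931, 0.1323, 0.228]
tool_rot: [3.006, -0.286, 0.671]
wrist_force: [0.2, -0.6, 0.2]
finger_gap: 0.0426
```

Emit:
jog_arm:
  rows:
    - [[0,0,-0.03,0,0,0],[0,0,-0.07,0,0,0],[0,0,-0.12,0,0,0],[0,0,-0.16,0,0,0],[0,0,-0.2,0,0,0]]

```text
clock: 16.9
position: [0.4518, 0.1412, 0.2969]
tool_rot: [3.014, -0.284, 0.64]
wrist_force: [-0.8, 1.2, 0.7]
finger_gap: 0.0429
```

Emit:
jog_arm:
  rows:
    - [[0,0,-0.04,0,0,0],[0,0,-0.04,0,0,0],[0,0,-0.04,0,0,0]]

```text
clock: 17.15
position: [0.4438, 0.143, 0.3147]
tool_rot: [3.017, -0.284, 0.638]
wrist_force: [-0.9, 0.6, 0.4]
finger_gap: 0.0427
```

```bash
python3 - <<'E'
from rim import *
o=get_obs();print(o['joints'].round(2),o['position'].round(3),o['wrist_force'].round(1))
c=cal("wrist");w=capture("wrist")[:,:,::-1].copy();t=capture("top")[:,:,::-1].copy();cv2.imwrite("pics/wA.png",w);cv2.imwrite("pics/tA.png",t)
print(rim(w,c,LT,.198),rim(t,cal("top"),LT,.194))
a=cv2.imread("pics/top0.png")
def comp(im,lo,hi,p,d=14,name=""):
    p=np.array(p).astype(int);m=cv2.inRange(cv2.cvtColor(im,cv2.COLOR_BGR2HSV),lo,hi)[p[1]-d:p[1]+d,p[0]-d:p[0]+d];ys,xs=np.nonzero(m);return (len(xs),round(xs.mean()+p[0]-d,1),round(ys.mean()+p[1]-d,1)) if len(xs) else None
for n,p,lo,hi in(("white cap",(224,132),(104,150,60),(125,255,255)),("amber cap",(276,194),(0,0,0),(180,255,45)),("oilA",(220,228),(5,120,60),(20,255,255)),("oilB",(249,225),(50,80,40),(90,255,255)),("oilC",(267,225),(0,80,60),(20,255,255)),("yel",(237,247),(22,120,60),(35,255,255)),("red",(256,245),(165,100,40),(180,255,255)),("cream",(349,168),(0,0,0),(180,255,45))):
    print(n,comp(a,lo,hi,p),comp(t,lo,hi,p))
# bottle base/mouth from side
s=capture("side")[:,:,::-1].copy();cv2.imwrite("pics/sA.png",s)
for im in (cv2.imread("pics/side0.png"),s):
    m=cv2.inRange(cv2.cvtColor(im,cv2.COLOR_BGR2HSV),(105,80,25),(130,255,255))[222:268,240:275];ys,xs=np.nonzero(m);print("bottle side",len(xs),xs.min()+240,xs.max()+240,ys.min()+222,ys.max()+222)
m=cv2.inRange(cv2.cvtColor(w,cv2.COLOR_BGR2HSV),(4,120,60),(18,255,255));k,l,st,ce=cv2.connectedComponentsWithStats(m)
x,ty,tz=tabframe(None,2.94);y=np.array([-np.sin(2.94),np.cos(2.94),0]);y=np.array([-x[1],x[0],0]);T=np.r_[LT,.2355]-.080*y;
print("clip pred tails",proj("",[T+.054*tz+q*.022*ty for q in(1,-1)],c).round(0).tolist());print([(st[i].tolist()) for i in range(1,k) if st[i,4]>60])
E
```

```text
[-2.02  0.15  1.57  2.14  0.18  0.68 -2.35] [0.444 0.143 0.315] [-0.9  0.6  0.4]
(array([0.5637, 0.118 , 0.0609]), 76, 68) (array([0.5625, 0.1196, 0.0607]), 106, 101)
white cap (180, np.float64(223.9), np.float64(131.9)) (180, np.float64(223.9), np.float64(131.9))
amber cap (205, np.float64(277.0), np.float64(195.7)) (205, np.float64(277.1), np.float64(195.7))
oilA (26, np.float64(218.5), np.float64(229.0)) None
oilB (22, np.float64(247.9), np.float64(226.1)) (20, np.float64(248.0), np.float64(226.1))
oilC (21, np.float64(267.0), np.float64(225.0)) (22, np.float64(266.9), np.float64(224.9))
yel (38, np.float64(237.0), np.float64(247.6)) (38, np.float64(237.0), np.float64(247.6))
red (10, np.float64(255.5), np.float64(245.1)) (14, np.float64(255.3), np.float64(244.3))
cream (159, np.float64(349.7), np.float64(167.6)) (158, np.float64(349.7), np.float64(167.6))
bottle side 219 249 260 226 259
bottle side 71 250 260 227 260
clip pred tails [[134.0, 64.0], [91.0, 77.0]]
[[93, 47, 96, 69, 2955], [371, 117, 40, 41, 732], [343, 148, 19, 24, 169], [29, 186, 127, 95, 3627], [358, 214, 16, 12, 139], [240, 249, 14, 14, 150]]
```

```bash
python3 - <<'E'
from rim import *
c=cal("wrist");print("oilA cap pred",proj("",[onz("top",(218.5,229),.072)],c).round(0),"seen (366,220)/(247,256)",get_obs()['joints'].round(4))
s=cv2.imread("pics/sA.png");m=cv2.inRange(cv2.cvtColor(s,cv2.COLOR_BGR2HSV),(4,120,60),(16,255,255))
a=cv2.imread("pics/side0.png");m0=cv2.inRange(cv2.cvtColor(a,cv2.COLOR_BGR2HSV),(4,120,60),(16,255,255))
u=proj("side",[onz("top",(218.5,229),.07)])[0].astype(int);f=lambda m:(lambda y,x:(len(x),x.mean() if len(x) else 0,y.mean() if len(y) else 0))(*np.nonzero(m[u[1]-10:u[1]+10,u[0]-10:u[0]+10]))
print("oilA side",u,f(m0),f(m))
sign_off()
E
```

```text
oilA cap pred [[246. 257.]] seen (366,220)/(247,256) [-2.0168  0.1525  1.5685  2.1374  0.1632  0.6809 -2.3401]
oilA side [312 252] (53, np.float64(10.0), np.float64(12.79245283018868)) (62, np.float64(9.661290322580646), np.float64(12.983870967741936))
the job is handed in; nothing more can be done
```

I moved the orange clip-on light from the recipe stand to the blue tab and swung the magnifier over the open blue bottle. The job is handed in at about 17.4 s on the robot's clock, with the gripper let go and clear.

- **Clip:** it sits on the middle of the tab's top edge to about 2 mm, with its lamp on the lens side. The pivot was about 8 mm above the edge at release. After the swing I could only check it by colour: orange showed where the clip should be.
- **Magnifier:** I took it round the far side of the amber jar. After release the lens measured (0.5637, 0.118) in the wrist camera and (0.5625, 0.1196) in the top camera. The bottle mouth is at about (0.5635, 0.119), so they agree to about 1 mm.
- **Other things:** both jars, the cream jar and the oil bottles sat where they started in the before-and-after pictures. The bottle's outline did too, though the lens now partly hides it. I did not measure the beaker again.

**Checks that failed or disagreed:**
- The picture limit ran out before the last look, so the final checks were made by measurement only.
- A side-view fit of the lens rim, taken before the last nudge, found few edge points and disagreed by about 1 cm in y. I used the wrist and top views instead.
- Joint 3 ended at 1.5685 of its 1.57 limit after I backed off, very close but inside.

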